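# Release the rinse tube from its push-fit port

### The job

Take the upright steel rinse tube out of the vial rinser: push the release ring of its push-fit fitting fully down, without forcing it, and draw the tube straight up while the ring is down, never tearing at the tube while its catch is shut. Then gently stand the tube, foot down and fully home, in the wide free hole of the green rack and let go of it. Leave the jar, the beaker and the marker alone.

Things in the scene. Friction and masses are not known exactly. Their poses are not given: they have to be found in the camera images.
- rinser: Vial rinser, fixed: low white base 130 (x) x 100 (y) x 24 mm; origin under its centre, z up. Its upright grey push-fit fitting, 32 mm in diameter, top 50 mm above the bench, has its axis at x = -20 mm, y = 0. A grey ledge with two steel buttons, top 40 mm up, lies at x = +24 to +60 mm. Over 20 N from the robot on ring or base does damage.
- fitting_floor (a point): Centre of the fitting's inner floor, on its axis, 28 mm above the bench; the tube stands on it. Grey release ring above the fitting, round the tube: 40 mm outer diameter, 20.4 mm bore, 4 mm thick; top face 70 to 88 mm above the bench at rest (screwed differently each time: find it by touch). It sinks 9 mm on a spring, 2 N to start it, 8.3 N at its hard stop, and springs back.
- tube: Loose steel tube: 12 mm diameter, 90 mm long, about 50 g, top 6 mm tapered; origin at its foot, z to the top. A bead, 18 mm wide, 8 to 11.5 mm above the foot sits 1.5 mm under teeth 3 mm thick that open only with the ring 5 mm or more down. Fingertips holding the ring at its stop, either side of the tube, can grip it and rise with it; 3 mm up, it is past. Over 15 N against the fitting harms it.
- rack: Green sample rack, fixed to the bench: 170 (x) x 75 (y; 89 at the foot) x 44 mm high; origin at the centre of its underside. Its free hole lies at x = -55 mm, y = 0; red-capped sample tubes (up to 81 mm above the bench) stand fast in its other end, at x = +40 to +78 mm.
- rack_hole (a point): Centre of the mouth of the rack's only wide free hole, level with the rack's top 44 mm above the bench: 21 mm diameter, chamfered by 2 mm, 28 mm deep with a flat floor (16 mm above the bench). Ramming the tube into it with over 25 N does damage.
- jar: Bystander: loose capped amber jar, 48 mm diameter, 75 mm high; origin under its centre.
- beaker: Bystander: loose open glass beaker, 60 mm diameter, 75 mm high; origin under its centre.
- marker: Bystander: loose black marker pen lying on the bench, 130 x 13 x 13 mm; origin under its centre, x along it.

How it is judged:
On the way, in this order (a step that is already met when the one before it is completed fails the run):
1. the fingers press the release ring down while the tube still stands in the fitting (contact force between the fingers and rinser above 4 N and distance between tube and fitting_floor below 0.004 m), for 0.1 s.
2. the tube is drawn up out of the fitting (z of tube in the frame of rinser above 0.072 m), for 0.1 s.
At the end, for the whole second after the job is handed in: The tube stands foot down in the rack's free hole, its foot within 6 mm of the hole's axis and within 3 mm of the hole's floor, leaning less than 14 degrees, at rest and let go (horizontal distance between tube and rack_hole below 0.006 m and z of tube in the frame of rack between 0.012 and 0.019 m and angle between tube's own z axis and vertical below 0.25 rad and linear speed of tube below 0.02 m/s and contact force between the fingers and tube below 0.1 N); the robot touches nothing.
It fails at once if the tube is wrenched against the fitting (more than 15 N between them) (contact force between tube and rinser above 15 N).
It fails at once if the robot presses on the ring or rinser with more than 20 N (contact force between any of the arm, the fingers and rinser above 20 N).
It fails at once if the tube is rammed into the rack (more than 25 N) (contact force between tube and rack above 25 N).
It fails at once if the jar, the beaker or the marker is moved by more than 15 mm (distance of any of jar, beaker, marker from where it was at the start of the episode above 0.015 m).
It also fails if it takes over 67 s, if anything falls off the work surface, if the arm or the gripper's body presses on something with over 40 N, if the wrist force passes 120 N, or if a joint passes its speed limit or range.

### The arm

A 6-joint arm with a two-finger parallel gripper is mounted at the origin on the work surface. World frame = base frame: x ahead of the robot, y to its left, z up, the work surface at z = 0. Lengths are in m, angles in rad, forces in N, time in s.
With the tool pointing down it reaches from about 0.35 to 0.85 m from the base axis. Payload 8.1 kg.
Tool frame: the origin (TCP) lies at the very end of the fingers, on their centre line; the grasp point (between the pads) lies 19 mm behind it; z points along the fingers, y is the direction in which the jaws open and shut (so a half turn about z gives the same grasp; the last joint's range is limited). The gripper opens to 93 mm and grips with 3 to 60 N. Pads are 15 mm wide; open, the fingers measure 128 mm over their backs; the gripper's body (75 mm by 188 mm) begins 65 mm behind the grasp point.
Start: joints at [1.212, 0.13, 1.488, -0, 1.523, -0.085], TCP at [0.162, 0.578, 0.219] pointing down, gripper open.
Joint ranges: [-2.96, 2.96], [-0.89, 2.26], [0.02, 2.5], [-1.34, 4.48], [0, 2.73], [-2.66, 2.66]. Speed limits (rad/s): [2.39, 2.39, 2.79, 3.14, 3.14, 3.14].

### API

Orientations are given as a rotation vector (axis times angle).
In Python, from plant import read_state, read_camera, close_job gives the robot as it stands.
- The arm moves only by the tool jog_arm, never from a script. Its argument "motion" is one flat list of numbers, 7 for each row, row after row: the opening, from 0 (shut) to 1 (fully open), then the shift along the tool's x, y, z scaled (see below), then the turn, a rotation vector about the tool's x, y, z scaled (see below). A call has 1 to 8 rows; each row is the pose to reach, as a shift and turn from the pose measured when the call began, along the tool's axes at that moment; what a row does not reach only later rows make up. The controller multiplies each number of a shift by 0.5 m and each number of a turn by 90 degrees. A row lasts 1/10 s, in which the tool goes at most 50 mm and 8.59 degrees, less where a joint would pass 70% of its speed; a pose out of reach is approached as far as the arm can. A call with a number of a shift or a turn outside -1 to 1 is refused whole. A call with a gripper value outside its range is refused whole. The fingers move at their own pace and stop on an object; "grip_force" is the grip in N (left out, the last holds). Time passes only in rows, so rows that repeat a pose let the fingers close. It gives the time, the measured TCP pose, the force and the opening at its end, in the units of the state.
- read_state(): the state, without advancing time (a new reading comes with each control period).
- read_camera(name): name is "scene" or "top"; returns a dict with "frame" (384x512x3 uint8, red, green, blue), "vertical_fov" (degrees; the focal length in pixels is half the picture's height over the tangent of half this angle, whatever the lens; pixels are square), "cx", "cy" (the principal point, pixels), "world_from_camera" (4x4, takes a point from camera to world coordinates). Camera axes: x right, y down, z forward; pixel columns grow to the right and rows downward; lengths in m; the calibration is good to about 2 mm. A picture is of the moment at which its call begins. There is no depth.
- close_job(): hands the job in, once; it reports no verdict.
The state is a dict: "t": time; "q": joint angles; "dq": joint speeds; "joint_torque": joint torques, N m; "tool_pos": TCP position; "orientation": TCP orientation; "force": force on the tool from outside, world axes, zero at the start; "wrist_torque": the same for the moment, N m; "opening": finger opening in m.
Only numpy, scipy, OpenCV 4.12 (cv2) and the standard library are available. Lean on these libraries where they do the work, as an engineer would, in place of code of your own. Each camera call takes 0.05 s, during which the arm holds its last target.

## Working session

There is one attempt and no reset: what is moved stays moved. The work goes in short steps, Python scripts to look and compute and a tool call to move; the robot and the scene stay as the last step left them, time stands still between calls to the robot, and variables do not carry over. Pictures are saved under pics/ and viewed, and the job is handed in when it is done.

Besides the shell and the picture viewer there is one more tool, called as name(argument=value, ...) on one line, values as JSON. jog_arm: Moves the arm, as the interface text tells. Its arguments: {"type":"object","properties":{"motion":{"type":"array","items":{"type":"number"}},"grip_force":{"type":"number"}},"required":["motion"]}

```bash
mkdir -p pics; ls; python3 - <<'E'
from plant import *
import cv2,numpy as np
s=read_state();print(s)
for n in("scene","top"):
    c=read_camera(n);cv2.imwrite(f"pics/{n}0.png",cv2.cvtColor(c["frame"],cv2.COLOR_RGB2BGR));print(n,c["vertical_fov"],c["cx"],c["cy"],np.round(c["world_from_camera"],4).tolist(),[k for k in c])
E
```

```text
pics
{'t': 0.0, 'q': array([ 1.21160899e+00,  1.31138318e-01,  1.48927996e+00,  3.99515432e-06,
        1.52301708e+00, -8.53711415e-02]), 'dq': array([-0.00095494, -0.00090476, -0.00042801, -0.00043205,  0.00082889,
        0.00074575]), 'joint_torque': array([ 2.01740186e-03, -5.59826839e+01, -4.91780198e+01,  7.71782384e-02,
        3.53160454e-02, -1.30742396e-04]), 'tool_pos': array([0.16200129, 0.57711667, 0.21760074]), 'orientation': array([-4.28711240e-01, -3.11178830e+00,  2.82154995e-03]), 'force': array([-0.64673682,  0.63685607,  1.40715247]), 'wrist_torque': array([-0.04191387, -0.0128095 , -0.00712307]), 'opening': 0.0928526353821549}
scene 45.68520004208081 256.33313111648306 186.46787526900877 [[0.7916, 0.4426, -0.4213, 1.0283], [0.611, -0.5639, 0.5556, -0.7087], [0.0084, -0.6972, -0.7168, 0.8647], [0.0, 0.0, 0.0, 1.0]] ['frame', 'vertical_fov', 'cx', 'cy', 'world_from_camera']
top 46.30538196387705 262.2169844268397 195.51392121598164 [[0.0272, -0.9924, 0.1204, 0.4171], [-0.9995, -0.029, -0.0135, -0.0961], [0.0169, -0.12, -0.9926, 1.2282], [0.0, 0.0, 0.0, 1.0]] ['frame', 'vertical_fov', 'cx', 'cy', 'world_from_camera']
```

View pics/scene0.png

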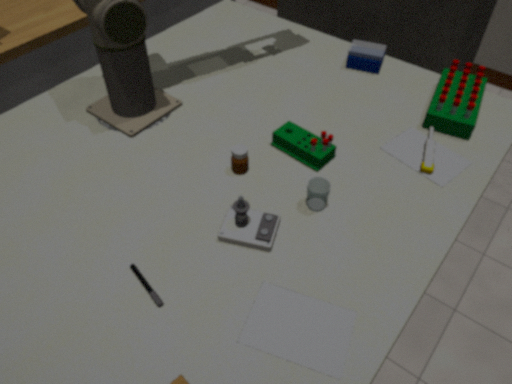

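View pics/top0.png

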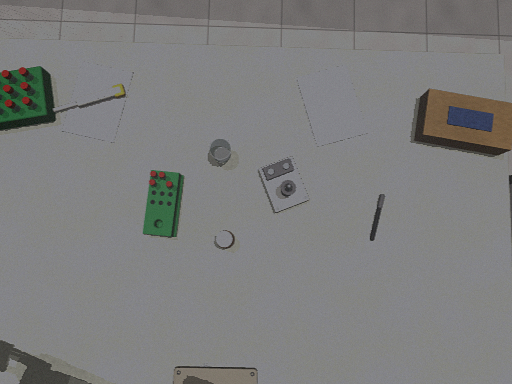

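The top view shows the rack at about (162,204) with its free hole near (158,224), the rinser at (284,184), the tube and ring at about (288,188), the jar at (224,239), the beaker at (220,152) and the marker at (377,217). The scene view shows the rinser at (249,225) and the tube at (241,210). I'll zoom in next.

```bash
python3 - <<'E'
import cv2,numpy as np
t=cv2.imread("pics/top0.png");s=cv2.imread("pics/scene0.png")
a=cv2.resize(t[145:225,245:325],(400,400),interpolation=cv2.INTER_CUBIC)
b=cv2.resize(t[165:245,125:205],(400,400),interpolation=cv2.INTER_CUBIC)
cv2.imwrite("pics/z1.png",np.hstack([a,b])*1)
a=cv2.resize(s[185:255,210:290],(400,350),interpolation=cv2.INTER_CUBIC)
b=cv2.resize(s[110:180,262:342],(400,350),interpolation=cv2.INTER_CUBIC)
cv2.imwrite("pics/z2.png",np.hstack([a,b]))
E
```

```text
(no output)
```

View pics/z1.png

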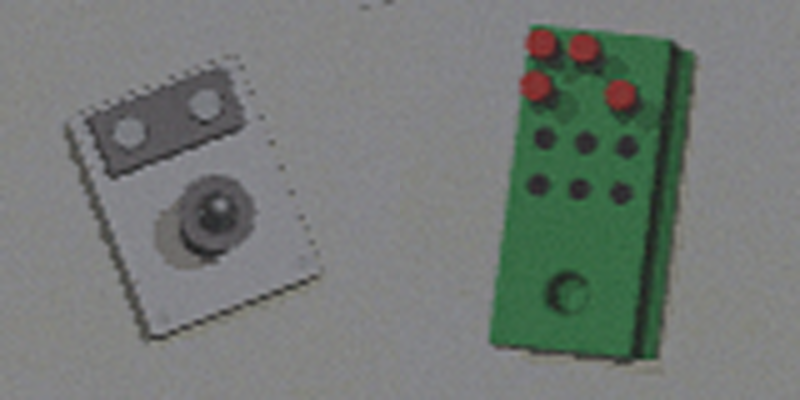

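View pics/z2.png

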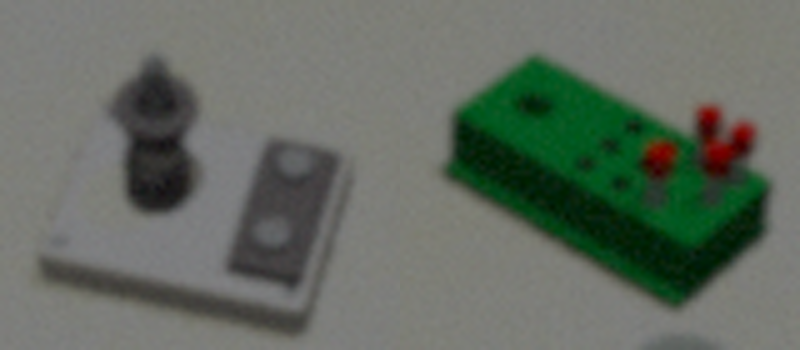

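The zoomed views show the ring and tube tip clearly, along with the rinser's corners, its two buttons, and the rack outline and hole. Next I'll measure them.

```bash
cat > h.py <<'E'
import numpy as np,cv2
CAM={"scene":(45.68520004208081,256.33313111648306,186.46787526900877),"top":(46.30538196387705,262.2169844268397,195.51392121598164)}
def cam(n):
    from plant import read_camera
    return read_camera(n)
class C:
    def __init__(s,d):
        s.im=d["frame"];s.f=192/np.tan(np.radians(d["vertical_fov"])/2);s.cx=d["cx"];s.cy=d["cy"];s.T=np.array(d["world_from_camera"])
    def ray(s,u,v):
        d=s.T[:3,:3]@np.array([(u-s.cx)/s.f,(v-s.cy)/s.f,1]);return s.T[:3,3],d/np.linalg.norm(d)
    def onz(s,u,v,z):
        o,d=s.ray(u,v);return o+d*(z-o[2])/d[2]
    def px(s,p):
        q=s.T[:3,:3].T@(np.array(p)-s.T[:3,3]);return np.array([s.f*q[0]/q[2]+s.cx,s.f*q[1]/q[2]+s.cy])
def tri(rs):
    A=np.zeros((3,3));b=np.zeros(3)
    for o,d in rs:
        P=np.eye(3)-np.outer(d,d);A+=P;b+=P@o
    x=np.linalg.solve(A,b);return x,[np.linalg.norm((np.eye(3)-np.outer(d,d))@(x-o)) for o,d in rs]
E
python3 - <<'E'
from h import *
t=C(cam("top"));s=C(cam("scene"))
np.savez("c0.npz",t=t.im,s=s.im)
def blobs(m,off,amin=4):
    n,l,st,ce=cv2.connectedComponentsWithStats(m.astype(np.uint8))
    for i in range(1,n):
        if st[i,4]>=amin: print("  ",st[i].tolist(),np.round(ce[i]+off,2))
g=t.im[150:222,250:320].astype(int).sum(2)
print("top whitebase/gray percent",np.percentile(g,[1,5,25,50,75,95,99]))
np.set_printoptions(linewidth=250)
print(g[27:58,20:56]//3)
hsv=cv2.cvtColor(t.im,cv2.COLOR_RGB2HSV)
gm=(cv2.inRange(hsv,(40,80,20),(85,255,255))>0)[165:245,125:205]
c,_=cv2.findContours(gm.astype(np.uint8),cv2.RETR_EXTERNAL,cv2.CHAIN_APPROX_NONE)
c=max(c,key=cv2.contourArea);print("green",cv2.minAreaRect(c))
gr=t.im[165:245,125:205].astype(int).sum(2)//3
print(gr[50:68,100-70:52-7+5])
E
```

```text
top whitebase/gray percent [169.39 248.   386.   394.   399.   406.   412.  ]
[[ 94  93  86 ... 133 134 136]
 [ 75  63  46 ... 133 133 128]
 [ 55  83 138 ... 132 131 129]
 ...
 [124  85  86 ... 136 134 131]
 [121  77  78 ... 133 134 132]
 [133 127  78 ... 132 129 134]]
green ((35.78717041015625, 37.79832458496094), (28.756410598754883, 64.49713897705078), 7.431407928466797)
[[73 81 76 79 76 78 78 77 77 81 80 76 75 83 78 80 78 81 69 40]
 [79 75 75 75 79 77 78 75 72 79 76 76 78 79 76 78 79 75 56 41]
 [80 80 77 77 81 76 75 78 78 77 76 79 76 78 76 80 79 77 63 41]
 [76 79 76 73 79 80 78 79 77 80 78 75 75 78 74 75 80 76 53 36]
 [77 61 53 47 55 62 72 72 77 76 78 79 76 81 74 75 78 77 48 34]
 [54 45 36 38 40 49 55 74 81 74 77 80 77 77 77 78 77 67 37 40]
 [46 38 46 59 68 58 47 62 77 78 79 75 78 77 75 74 81 71 40 40]
 [41 43 65 65 65 66 68 64 75 78 78 77 76 78 79 78 82 68 35 44]
 [39 50 64 64 69 76 78 72 70 78 77 77 76 76 78 77 75 72 36 46]
 [38 45 69 68 78 73 76 62 74 74 73 79 77 75 79 79 77 60 34 44]
 [34 45 67 70 74 77 75 72 81 77 77 80 76 80 73 76 76 60 37 51]
 [51 43 58 68 83 74 65 73 74 76 78 74 78 74 79 78 72 53 39 49]
 [70 58 52 59 66 63 72 78 78 73 79 81 78 81 79 79 69 46 34 49]
 [77 82 70 70 74 78 76 77 75 78 76 80 75 79 79 75 67 43 45 53]
 [80 77 79 75 81 78 77 79 74 79 81 77 76 79 79 78 74 45 35 55]
 [72 74 79 78 80 72 76 76 76 77 75 80 77 74 77 81 71 37 42 55]
 [77 82 75 77 76 81 76 71 79 81 77 76 76 81 75 75 59 40 50 57]
 [77 76 72 79 78 76 76 81 78 79 76 75 79 77 78 76 61 39 42 62]]
```

```bash
python3 - <<'E'
import numpy as np,cv2
z=np.load("c0.npz")
def zoom(im,u0,v0,w,h,k,fn,step=5):
    a=im[v0:v0+h,u0:u0+w][...,::-1]
    a=cv2.normalize(a,None,0,255,cv2.NORM_MINMAX)
    a=cv2.resize(a,(w*k,h*k),interpolation=cv2.INTER_CUBIC)
    for u in range(u0,u0+w):
        if u%step==0:
            x=int((u-u0+.5)*k);cv2.line(a,(x,0),(x,5 if u%10 else 12),(0,0,255),1)
            if u%10==0:cv2.putText(a,str(u),(x+2,14),0,.4,(0,0,255),1);a[::3,x]=(0,0,255)
    for v in range(v0,v0+h):
        if v%10==0:
            y=int((v-v0+.5)*k);cv2.putText(a,str(v),(0,y-2),0,.4,(255,0,0),1);a[y,::3]=(255,0,0)
    cv2.imwrite("pics/"+fn,a)
zoom(z["t"],255,150,60,48,12,"zt_rin.png")
zoom(z["s"],215,190,70,60,10,"zs_rin.png")
zoom(z["t"],138,165,50,45+30,8,"zt_rack.png")
zoom(z["s"],265,115,75,55,10,"zs_rack.png")
E
```

```text
(no output)
```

View pics/zt_rin.png

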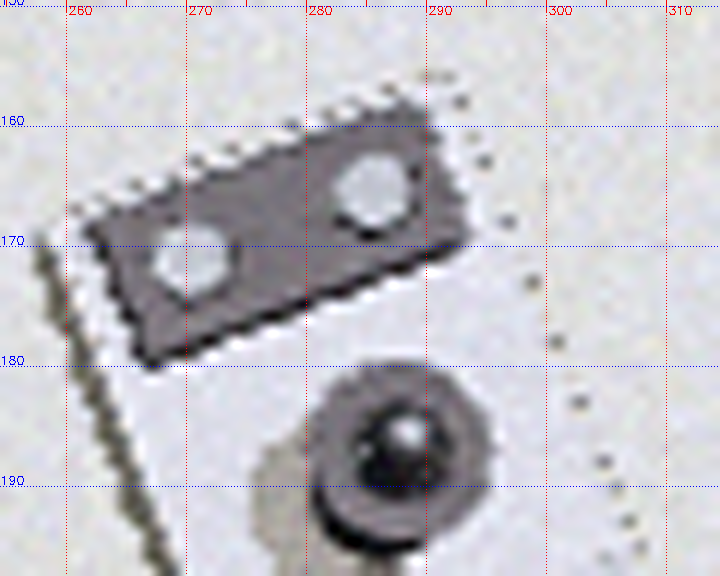

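View pics/zs_rin.png

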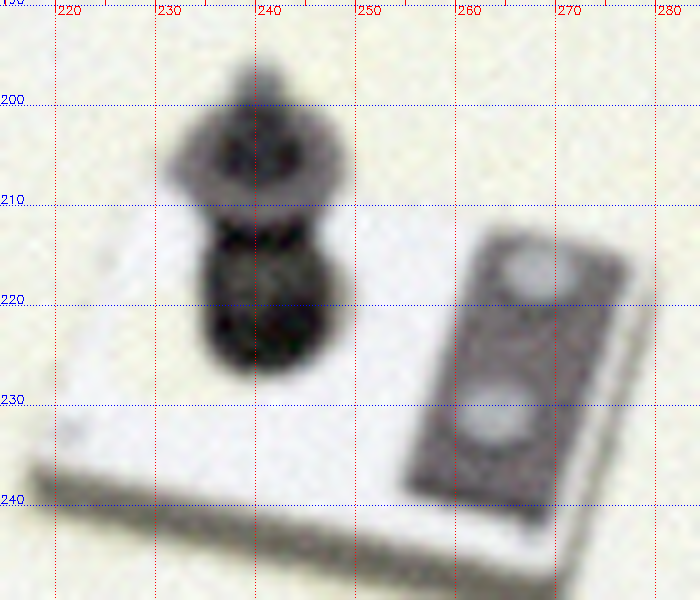

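View pics/zt_rack.png

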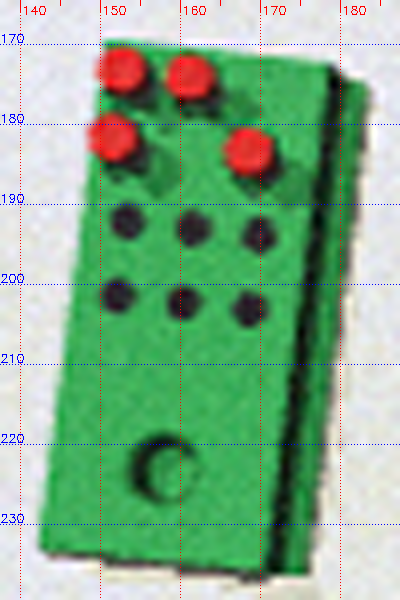

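View pics/zs_rack.png

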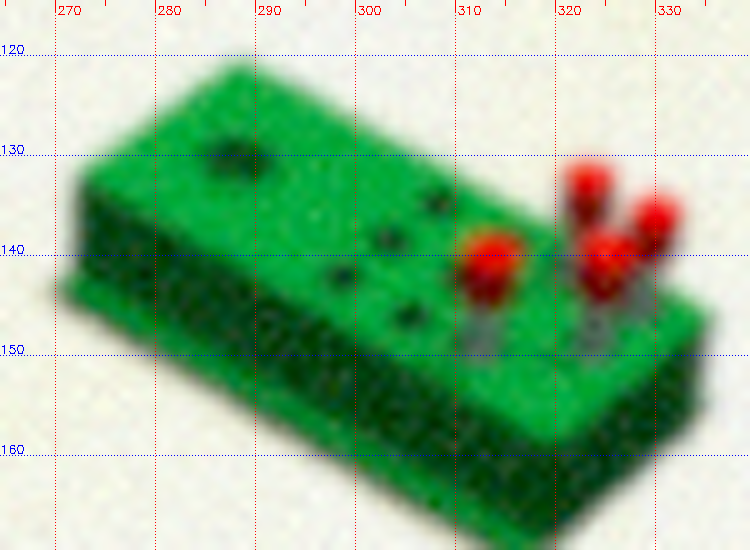

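```bash
python3 - <<'E'
from h import *
t=C(cam("top"));s=C(cam("scene"))
r=np.round
ring_t=(288.2,187.0);ring_s=(240.2,206.5)
for z in(.070,.079,.088):print("ring",z,r(t.onz(*ring_t,z),4),r(s.onz(*ring_s,z),4))
x,e=tri([t.ray(*ring_t),s.ray(*ring_s)]);print("ring tri",r(x,4),r(e,4))
tt=(288.5,186.2);ts=(240.3,197)
print("tip",r(t.onz(*tt,.118),4),r(s.onz(*ts,.118),4));x,e=tri([t.ray(*tt),s.ray(*ts)]);print("tip tri",r(x,4),r(e,4))
ht=(157.8,222.8);hs=(288.3,130.4)
print("hole",r(t.onz(*ht,.044),4),r(s.onz(*hs,.044),4));x,e=tri([t.ray(*ht),s.ray(*hs)]);print(r(x,4),r(e,4))
# rack top corners in top / scene, z=.044
ct=[(150.4,170),(178.6,172.6),(170.8,236),(142.3,232.6)]
P=np.array([t.onz(*p,.044) for p in ct]);print("rack top corners t\n",r(P,4));print([r(np.linalg.norm(P[i]-P[i-1]),4) for i in range(4)])
cs=[(334.8,146.5),(318.5,158.8),(272.3,132.5),(289,120.5)]
Q=np.array([s.onz(*p,.044) for p in cs]);print("rack top corners s\n",r(Q,4));print([r(np.linalg.norm(Q[i]-Q[i-1]),4) for i in range(4)])
# buttons z=.040 (button maybe .041)
for a,b in (((270.0,171),(264.3,231)),((285.3,165.2),(268.7,217)) ):
    print("btn",r(t.onz(*a,.041),4)); print("btn s",r(s.onz(*b,.041),4))
E
```

```text
ring 0.07 [ 0.582  -0.1789  0.07  ] [ 0.5715 -0.1676  0.07  ]
ring 0.079 [ 0.5807 -0.1783  0.079 ] [ 0.5767 -0.1737  0.079 ]
ring 0.088 [ 0.5794 -0.1776  0.088 ] [ 0.5818 -0.1798  0.088 ]
ring tri [ 0.5799 -0.1778  0.0849] [0.0001 0.0001]
tip [ 0.5772 -0.1762  0.118 ] [ 0.5814 -0.1781  0.118 ]
tip tri [ 0.5784 -0.1759  0.114 ] [0.0009 0.0009]
hole [0.4806 0.1601 0.044 ] [0.4813 0.1606 0.044 ]
[0.4809 0.1605 0.0438] [0.0004 0.0004]
rack top corners t
 [[0.6205 0.1875 0.044 ]
 [0.6158 0.1123 0.044 ]
 [0.447  0.1243 0.044 ]
 [0.4538 0.1991 0.044 ]]
[np.float64(0.1671), np.float64(0.0754), np.float64(0.1692), np.float64(0.0751)]
rack top corners s
 [[0.6221 0.1822 0.044 ]
 [0.6137 0.1117 0.044 ]
 [0.451  0.1247 0.044 ]
 [0.4567 0.1996 0.044 ]]
[np.float64(0.1664), np.float64(0.071), np.float64(0.1632), np.float64(0.0751)]
btn [ 0.628  -0.1313  0.041 ]
btn s [ 0.6461 -0.1722  0.041 ]
btn [ 0.645 -0.172  0.041]
btn s [ 0.6289 -0.132   0.041 ]
```

Both views agree: the fitting axis is at about (0.5795, -0.177) and the rack hole at about (0.4803, 0.1601). The rinser's two buttons and the rack outline back this up. I'll move over the rinser now.

```bash
cat > plan.py <<'E'
import sys,numpy as np
from scipy.spatial.transform import Rotation as R
from plant import read_state
s=read_state();M=R.from_rotvec(s["orientation"]).as_matrix()
print("t",round(s["t"],2),"pos",np.round(s["tool_pos"],4),"zaxis",np.round(M[:,2],4),"xaxis",np.round(M[:,0],3),"F",np.round(s["force"],2),"Ftool",np.round(M.T@s["force"],2),"T",np.round(s["wrist_torque"],3),"open",round(s["opening"],4))
if len(sys.argv)>3:
    d=M.T@(np.array(list(map(float,sys.argv[1:4])))-s["tool_pos"]);print("shift scaled",np.round(d/.5,4))
    # turn so that z is exactly down, x axis at yaw
    yaw=np.radians(float(sys.argv[4])) if len(sys.argv)>4 else np.arctan2(M[1,0],M[0,0])
    x=np.array([np.cos(yaw),np.sin(yaw),0]);z=np.array([0,0,-1.]);G=np.c_[x,np.cross(z,x),z]
    print("turn scaled",np.round(R.from_matrix(M.T@G).as_rotvec()/(np.pi/2),4))
E
python3 plan.py .37 .2 .2; python3 plan.py .5795 -.177 .15
```

```text
t 0.3 pos [0.1622 0.5775 0.2183] zaxis [-2.e-04 -6.e-04 -1.e+00] xaxis [-0.963  0.27   0.   ] F [ 0.64  0.28 -0.07] Ftool [-0.54  0.44  0.07] T [ 0.016  0.025 -0.026] open 0.0931
shift scaled [-0.6043 -0.6144  0.0369]
turn scaled [-0.0004 -0.      0.    ]
t 0.3 pos [0.1622 0.5775 0.2183] zaxis [-2.e-04 -6.e-04 -1.e+00] xaxis [-0.963  0.27   0.   ] F [ 0.64  0.28 -0.07] Ftool [-0.54  0.44  0.07] T [ 0.016  0.025 -0.026] open 0.0931
shift scaled [-1.2116 -1.227   0.1373]
turn scaled [-0.0004 -0.      0.    ]
```

jog_arm(motion=[1, -0.6, -0.61, 0.03, 0, 0, 0, 1, -0.6, -0.61, 0.03, 0, 0, 0, 1, -0.6, -0.61, 0.03, 0, 0, 0, 1, -0.6, -0.61, 0.03, 0, 0, 0, 1, -0.6, -0.61, 0.03, 0, 0, 0, 1, -0.6, -0.61, 0.03, 0, 0, 0, 1, -0.6, -0.61, 0.03, 0, 0, 0, 1, -0.6, -0.61, 0.03, 0, 0, 0])

```text
t: 1.1
tool_pos: [0.3555, 0.2257, 0.2047]
orientation: [0.428, 3.112, -0.0]
force: [1.1, 0.3, 0.9]
opening: 0.0931
```

```bash
python3 plan.py .5795 -.177 .16
```

```text
t 1.1 pos [0.3555 0.2257 0.2047] zaxis [ 8.e-04 -1.e-04 -1.e+00] xaxis [-0.963  0.27  -0.001] F [1.15 0.26 0.88] Ftool [-1.03  0.56 -0.88] T [-0.017 -0.03  -0.009] open 0.0931
shift scaled [-0.6488 -0.6545  0.0897]
turn scaled [0.0001 0.0005 0.    ]
```

jog_arm(motion=[1, -0.65, -0.65, 0.09, 0, 0, 0, 1, -0.65, -0.65, 0.09, 0, 0, 0, 1, -0.65, -0.65, 0.09, 0, 0, 0, 1, -0.65, -0.65, 0.09, 0, 0, 0, 1, -0.65, -0.65, 0.09, 0, 0, 0, 1, -0.65, -0.65, 0.09, 0, 0, 0, 1, -0.65, -0.65, 0.09, 0, 0, 0, 1, -0.65, -0.65, 0.09, 0, 0, 0])

```text
t: 1.9
tool_pos: [0.5504, -0.1219, 0.1658]
orientation: [0.429, 3.111, 0.0]
force: [0.1, 1.4, 0.8]
opening: 0.0934
```

```bash
python3 plan.py .5795 -.177 .15
```

```text
t 1.9 pos [ 0.5504 -0.1219  0.1658] zaxis [ 1.2e-03 -1.0e-04 -1.0e+00] xaxis [-0.963  0.27  -0.001] F [0.11 1.4  0.78] Ftool [ 0.28  1.38 -0.78] T [ 0.013 -0.04  -0.009] open 0.0934
shift scaled [-0.0857 -0.0903  0.0317]
turn scaled [0.0001 0.0008 0.    ]
```

jog_arm(motion=[0.6, -0.0857, -0.0903, 0.03, 0, 0, 0, 0.6, -0.0857, -0.0903, 0.03, 0, 0, 0, 0.4, -0.0857, -0.0903, 0.03, 0, 0, 0, 0.4, -0.0857, -0.0903, 0.03, 0, 0, 0, 0.4, -0.0857, -0.0903, 0.03, 0, 0, 0])

```text
t: 2.4
tool_pos: [0.5794, -0.1758, 0.1514]
orientation: [0.427, 3.111, 0.0]
force: [0.5, 0.4, 0.2]
opening: 0.0574
```

```bash
python3 plan.py .5795 -.177 .12; python3 - <<'E'
from h import *
t=C(cam("top"));s=C(cam("scene"))
print(s.px([.5795,-.177,.15]),s.px([.5795,-.177,.118]),t.px([.5795,-.177,.15]))
def zoom(im,u0,v0,w,h,k):
    a=im[v0:v0+h,u0:u0+w][...,::-1];return cv2.resize(cv2.normalize(a,None,0,255,cv2.NORM_MINMAX),(w*k,h*k),interpolation=cv2.INTER_CUBIC)
cv2.imwrite("pics/a1.png",zoom(s.im,200,160,80,60,9))
E
```

```text
t 2.4 pos [ 0.5794 -0.1758  0.1514] zaxis [ 1.6e-03  1.0e-04 -1.0e+00] xaxis [-0.963  0.269 -0.001] F [0.46 0.38 0.23] Ftool [-0.35  0.49 -0.23] T [0.012 0.022 0.027] open 0.0574
shift scaled [-0.0008 -0.0022  0.0627]
turn scaled [0.0003 0.0009 0.    ]
[239.69666718 186.3771417 ] [239.95140727 196.35157348] [289.83702263 183.41096657]
```

View pics/a1.png

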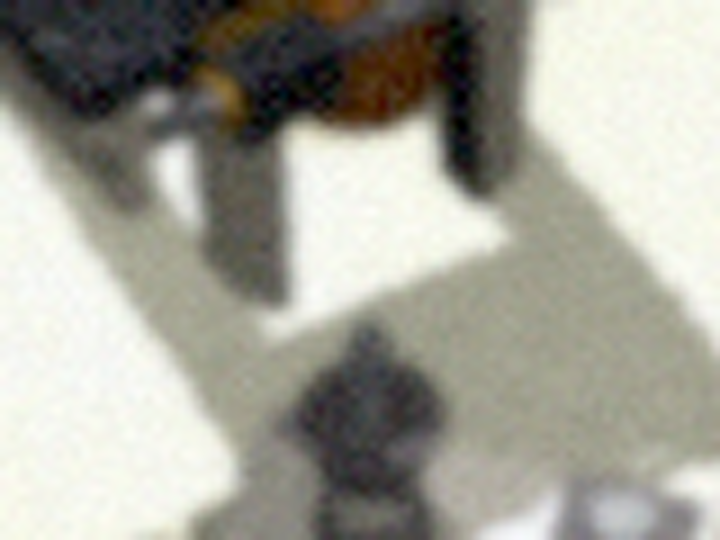

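The fingertips sit either side of the tube tip, which is at about (241,197). Now lowering beside the tube.

jog_arm(motion=[0.4, 0, -0.002, 0.03, 0, 0.001, 0, 0.4, 0, -0.002, 0.06, 0, 0.001, 0, 0.4, 0, -0.002, 0.09, 0, 0.001, 0, 0.35, 0, -0.002, 0.1, 0, 0.001, 0, 0.35, 0, -0.002, 0.1, 0, 0.001, 0, 0.35, 0, -0.002, 0.1, 0, 0.001, 0], grip_force=3)

```text
t: 3.1
tool_pos: [0.5794, -0.1768, 0.1016]
orientation: [0.426, 3.112, 0.0]
force: [0.5, 0.1, 0.9]
opening: 0.0322
```

```bash
python3 plan.py .5795 -.177 .10; python3 - <<'E'
from h import *
t=C(cam("top"));s=C(cam("scene"))
def zoom(im,u0,v0,w,h,k):
    a=im[v0:v0+h,u0:u0+w][...,::-1];return cv2.resize(cv2.normalize(a,None,0,255,cv2.NORM_MINMAX),(w*k,h*k),interpolation=cv2.INTER_CUBIC)
cv2.imwrite("pics/a2.png",zoom(s.im,200,160,80,60,9))
E
```

```text
t 3.1 pos [ 0.5794 -0.1768  0.1016] zaxis [ 4.e-04  2.e-04 -1.e+00] xaxis [-0.963  0.269 -0.   ] F [0.51 0.12 0.92] Ftool [-0.46  0.26 -0.92] T [-0.059 -0.068  0.003] open 0.0322
shift scaled [-0.0003 -0.0003  0.0031]
turn scaled [0.0002 0.0002 0.    ]
```

View pics/a2.png

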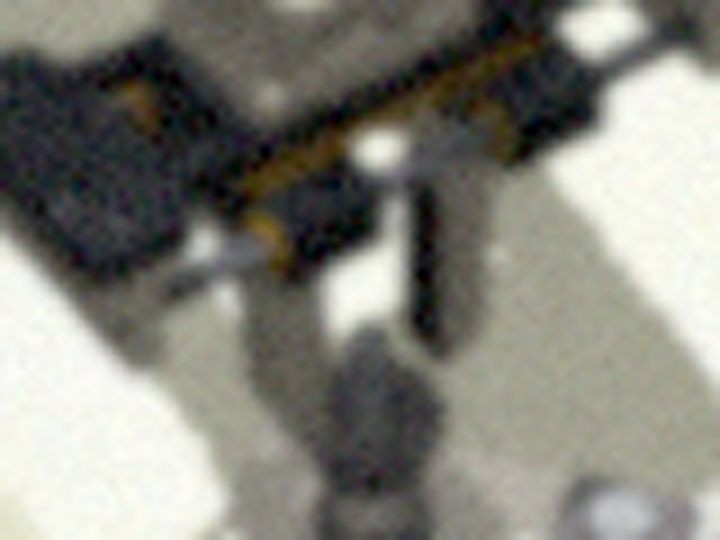

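The tube tip shows between the two fingers at about (241,198). I'll close gently to feel for centring, well above the ring.

jog_arm(motion=[0.25, 0, 0, 0, 0, 0, 0, 0.2, 0, 0, 0, 0, 0, 0, 0.18, 0, 0, 0, 0, 0, 0, 0.18, 0, 0, 0, 0, 0, 0])

```text
t: 3.6
tool_pos: [0.5801, -0.1771, 0.1026]
orientation: [0.426, 3.11, -0.0]
force: [0.1, 0.6, 0.1]
opening: 0.0167
```

```bash
python3 plan.py .5795 -.177 .10
```

```text
t 3.6 pos [ 0.5801 -0.1771  0.1026] zaxis [ 2.1e-03 -5.0e-04 -1.0e+00] xaxis [-0.963  0.269 -0.002] F [0.15 0.56 0.1 ] Ftool [ 0.01  0.58 -0.1 ] T [-0.043  0.06   0.009] open 0.0167
shift scaled [ 0.0011 -0.0001  0.0052]
turn scaled [0.0001 0.0013 0.    ]
```

jog_arm(motion=[0.17, 0, 0, 0, 0, 0, 0, 0.155, 0, 0, 0, 0, 0, 0, 0.145, 0, 0, 0, 0, 0, 0])

```text
t: 3.9
tool_pos: [0.58, -0.1771, 0.1026]
orientation: [0.426, 3.11, -0.0]
force: [0.0, 0.3, -0.5]
opening: 0.0135
```

```bash
python3 plan.py .5795 -.177 .10
```

```text
t 3.9 pos [ 0.58   -0.1771  0.1026] zaxis [ 2.e-03 -5.e-04 -1.e+00] xaxis [-0.963  0.269 -0.002] F [ 0.04  0.28 -0.52] Ftool [0.04 0.28 0.52] T [-0.059  0.021 -0.03 ] open 0.0135
shift scaled [ 0.0011 -0.0002  0.0052]
turn scaled [0.0001 0.0013 0.    ]
```

jog_arm(motion=[0.12, 0, 0, 0, 0, 0, 0, 0.12, 0, 0, 0, 0, 0, 0, 0.12, 0, 0, 0, 0, 0, 0])

```text
t: 4.2
tool_pos: [0.5801, -0.177, 0.1026]
orientation: [0.426, 3.11, -0.0]
force: [0.5, 0.7, 0.2]
opening: 0.0116
```

```bash
python3 plan.py .5795 -.177 .10;python3 - <<'E'
from h import *
s=C(cam("scene"))
def zoom(im,u0,v0,w,h,k):
    a=im[v0:v0+h,u0:u0+w][...,::-1];return cv2.resize(cv2.normalize(a,None,0,255,cv2.NORM_MINMAX),(w*k,h*k),interpolation=cv2.INTER_CUBIC)
cv2.imwrite("pics/a3.png",zoom(s.im,200,160,80,60,9))
E
```

```text
t 4.2 pos [ 0.5801 -0.177   0.1026] zaxis [ 2.e-03 -4.e-04 -1.e+00] xaxis [-0.963  0.269 -0.002] F [0.53 0.7  0.21] Ftool [-0.33  0.82 -0.2 ] T [ 0.032 -0.01  -0.03 ] open 0.0116
shift scaled [ 0.0011 -0.0003  0.0052]
turn scaled [0.0001 0.0013 0.    ]
```

View pics/a3.png

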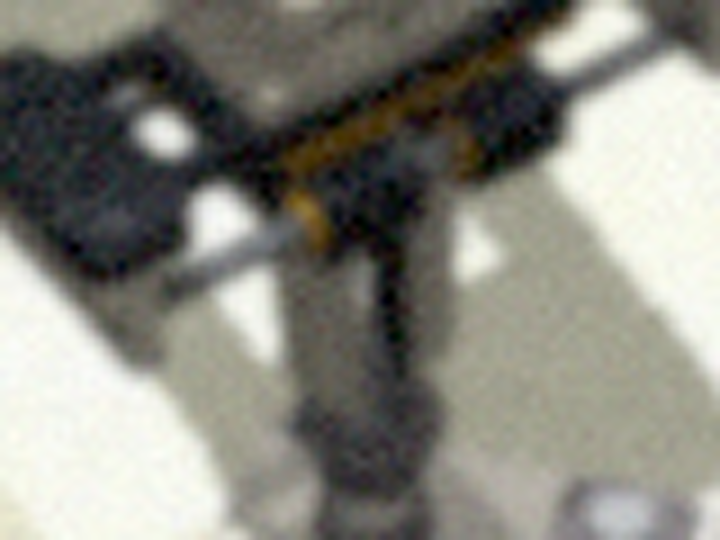

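jog_arm(motion=[0.09, 0, 0, 0, 0, 0, 0, 0.09, 0, 0, 0, 0, 0, 0, 0.09, 0, 0, 0, 0, 0, 0])

```text
t: 4.55
tool_pos: [0.58, -0.177, 0.1026]
orientation: [0.426, 3.111, -0.0]
force: [0.9, 0.3, -0.3]
opening: 0.0119
```

```bash
python3 plan.py .5795 -.177 .10
```

```text
t 4.55 pos [ 0.58   -0.177   0.1026] zaxis [ 2.e-03 -4.e-04 -1.e+00] xaxis [-0.963  0.269 -0.002] F [ 0.9   0.27 -0.29] Ftool [-0.79  0.5   0.29] T [ 0.101 -0.033  0.016] open 0.0119
shift scaled [ 0.001  -0.0002  0.0051]
turn scaled [0.0001 0.0013 0.    ]
```

The fingers hold the tube at 12 mm with almost no side force, so they are centred. Next I'll open slightly and feel downward for the ring.

jog_arm(motion=[0.2, 0, 0, 0, 0, 0, 0, 0.2, 0, 0, 0.004, 0, 0, 0, 0.2, 0, 0, 0.012, 0, 0, 0, 0.2, 0, 0, 0.02, 0, 0, 0, 0.2, 0, 0, 0.02, 0, 0, 0])

```text
t: 5.05
tool_pos: [0.5794, -0.1768, 0.0914]
orientation: [0.426, 3.112, 0.0]
force: [-0.4, 0.2, 0.4]
opening: 0.0184
```

```bash
python3 plan.py .58 -.177 .09
```

```text
t 5.05 pos [ 0.5794 -0.1768  0.0914] zaxis [ 4.e-04  2.e-04 -1.e+00] xaxis [-0.963  0.269 -0.   ] F [-0.36  0.18  0.37] Ftool [ 0.39  0.08 -0.37] T [ 0.002 -0.044 -0.012] open 0.0184
shift scaled [-0.0013 -0.0001  0.0028]
turn scaled [0.0002 0.0002 0.    ]
```

jog_arm(motion=[0.2, 0, 0, 0.002, 0, 0, 0, 0.2, 0, 0, 0.004, 0, 0, 0, 0.2, 0, 0, 0.004, 0, 0, 0])

```text
t: 5.35
tool_pos: [0.5793, -0.1767, 0.0892]
orientation: [0.427, 3.112, 0.001]
force: [0.0, 0.3, 0.2]
opening: 0.0185
```

jog_arm(motion=[0.2, 0, 0, 0.002, 0, 0, 0, 0.2, 0, 0, 0.004, 0, 0, 0, 0.2, 0, 0, 0.004, 0, 0, 0])

```text
t: 5.65
tool_pos: [0.5794, -0.1768, 0.0872]
orientation: [0.426, 3.112, 0.0]
force: [0.6, 0.0, 0.3]
opening: 0.0189
```

jog_arm(motion=[0.2, 0, 0, 0.002, 0, 0, 0, 0.2, 0, 0, 0.004, 0, 0, 0, 0.2, 0, 0, 0.004, 0, 0, 0])

```text
t: 5.95
tool_pos: [0.5794, -0.1768, 0.0854]
orientation: [0.426, 3.112, 0.0]
force: [-2.0, 0.1, 3.5]
opening: 0.0186
```

```bash
python3 plan.py .58 -.177 .078
```

```text
t 5.95 pos [ 0.5794 -0.1768  0.0854] zaxis [ 5.e-04  2.e-04 -1.e+00] xaxis [-0.963  0.269 -0.   ] F [-2.04  0.07  3.48] Ftool [ 1.99 -0.49 -3.48] T [0.026 0.232 0.014] open 0.0186
shift scaled [-0.0012 -0.0001  0.0147]
turn scaled [0.0002 0.0003 0.    ]
```

jog_arm(motion=[0.2, 0, 0, 0, 0, 0, 0, 0.2, 0, 0, 0, 0, 0, 0])

```text
t: 6.15
tool_pos: [0.5795, -0.1768, 0.0855]
orientation: [0.426, 3.112, 0.0]
force: [-0.6, 0.3, 2.6]
opening: 0.0185
```

```bash
python3 plan.py .58 -.177 .078
```

```text
t 6.15 pos [ 0.5795 -0.1768  0.0855] zaxis [ 6.e-04  2.e-04 -1.e+00] xaxis [-0.963  0.269 -0.001] F [-0.6   0.26  2.64] Ftool [ 0.65  0.09 -2.64] T [0.086 0.27  0.   ] open 0.0185
shift scaled [-0.0011 -0.0001  0.015 ]
turn scaled [0.0002 0.0004 0.    ]
```

The ring's rest height is about 86 mm, so its stop should be near 77 mm. I'll press on in steps.

jog_arm(motion=[0.2, 0, 0, 0.002, 0, 0, 0, 0.2, 0, 0, 0.004, 0, 0, 0, 0.2, 0, 0, 0.006, 0, 0, 0, 0.2, 0, 0, 0.006, 0, 0, 0])

```text
t: 6.55
tool_pos: [0.5795, -0.1768, 0.0825]
orientation: [0.426, 3.112, 0.0]
force: [-1.7, 1.5, 6.1]
opening: 0.0184
```

jog_arm(motion=[0.2, 0, 0, 0.002, 0, 0, 0, 0.2, 0, 0, 0.004, 0, 0, 0, 0.2, 0, 0, 0.006, 0, 0, 0, 0.2, 0, 0, 0.006, 0, 0, 0])

```text
t: 6.95
tool_pos: [0.5795, -0.1768, 0.0798]
orientation: [0.426, 3.112, 0.0]
force: [-3.2, 1.1, 6.4]
opening: 0.0186
```

```bash
python3 plan.py .58 -.177 .078
```

```text
t 6.95 pos [ 0.5795 -0.1768  0.0798] zaxis [ 8.e-04  1.e-04 -1.e+00] xaxis [-0.963  0.269 -0.001] F [-3.21  1.06  6.44] Ftool [ 3.38  0.16 -6.44] T [ 0.205  0.59  -0.005] open 0.0186
shift scaled [-0.001  -0.0001  0.0036]
turn scaled [0.0002 0.0004 0.    ]
```

jog_arm(motion=[0.2, 0, 0, 0.002, 0, 0, 0, 0.2, 0, 0, 0.003, 0, 0, 0, 0.2, 0, 0, 0.003, 0, 0, 0])

```text
t: 7.25
tool_pos: [0.5795, -0.1768, 0.0787]
orientation: [0.426, 3.112, 0.0]
force: [-3.6, 1.1, 7.3]
opening: 0.0185
```

jog_arm(motion=[0.2, 0, 0, 0.001, 0, 0, 0, 0.2, 0, 0, 0.002, 0, 0, 0, 0.2, 0, 0, 0.002, 0, 0, 0])

```text
t: 7.55
tool_pos: [0.5795, -0.1768, 0.0782]
orientation: [0.426, 3.112, 0.0]
force: [-3.7, 2.5, 7.8]
opening: 0.0184
```

```bash
python3 plan.py .58 -.177 .076
```

```text
t 7.55 pos [ 0.5795 -0.1768  0.0782] zaxis [ 7.e-04  0.e+00 -1.e+00] xaxis [-0.963  0.269 -0.001] F [-3.75  2.55  7.81] Ftool [ 4.29  1.45 -7.82] T [0.235 0.705 0.003] open 0.0184
shift scaled [-0.001  -0.0001  0.0043]
turn scaled [0.0001 0.0004 0.    ]
```

jog_arm(motion=[0.2, 0, 0, 0.001, 0, 0, 0, 0.2, 0, 0, 0.002, 0, 0, 0, 0.2, 0, 0, 0.002, 0, 0, 0])

```text
t: 7.85
tool_pos: [0.5796, -0.1768, 0.0781]
orientation: [0.426, 3.112, 0.0]
force: [-6.0, 1.7, 11.1]
opening: 0.0188
```

jog_arm(motion=[0.2, 0, 0, 0.002, 0, 0, 0, 0.2, 0, 0, 0.002, 0, 0, 0])

```text
t: 8.05
tool_pos: [0.5796, -0.1768, 0.0781]
orientation: [0.426, 3.112, -0.0]
force: [-6.8, 1.7, 10.3]
opening: 0.0184
```

```bash
python3 plan.py .58 -.177 .076
```

```text
t 8.05 pos [ 0.5796 -0.1768  0.0781] zaxis [ 8.e-04 -1.e-04 -1.e+00] xaxis [-0.963  0.269 -0.001] F [-6.82  1.74 10.26] Ftool [  7.02  -0.16 -10.26] T [0.339 1.065 0.036] open 0.0184
shift scaled [-0.0008 -0.0001  0.0042]
turn scaled [0.0001 0.0005 0.    ]
```

The ring is at its stop, at 78.1 mm with about 10 N down. About 7 N of sideways friction has built up along x, so I'll relieve it before gripping.

jog_arm(motion=[0.2, 0.001, 0, 0, 0, 0, 0, 0.2, 0.001, 0, 0, 0, 0, 0])

```text
t: 8.25
tool_pos: [0.5795, -0.1768, 0.0789]
orientation: [0.426, 3.111, -0.0]
force: [-2.5, -0.0, 6.8]
opening: 0.0186
```

```bash
python3 plan.py .58 -.177 .076
```

```text
t 8.25 pos [ 0.5795 -0.1768  0.0789] zaxis [ 1.8e-03 -5.0e-04 -1.0e+00] xaxis [-0.963  0.269 -0.002] F [-2.46 -0.04  6.75] Ftool [ 2.34 -0.7  -6.76] T [0.205 0.448 0.031] open 0.0186
shift scaled [-0.001  -0.0001  0.0058]
turn scaled [0.     0.0012 0.    ]
```

jog_arm(motion=[0.2, 0.001, 0, 0.002, 0, 0, 0, 0.2, 0.001, 0, 0.003, 0, 0, 0, 0.2, 0.001, 0, 0.003, 0, 0, 0])

```text
t: 8.55
tool_pos: [0.5795, -0.1768, 0.0782]
orientation: [0.426, 3.11, -0.001]
force: [-2.6, 1.2, 8.2]
opening: 0.0186
```

```bash
python3 plan.py .58 -.177 .076
```

```text
t 8.55 pos [ 0.5795 -0.1768  0.0782] zaxis [ 2.9e-03 -8.0e-04 -1.0e+00] xaxis [-0.963  0.269 -0.003] F [-2.58  1.17  8.17] Ftool [ 2.77  0.44 -8.17] T [0.201 0.497 0.044] open 0.0186
shift scaled [-0.001  -0.0001  0.0044]
turn scaled [-0.      0.0019 -0.    ]
```

jog_arm(motion=[0.17, 0.0005, 0, 0.002, 0, 0, 0, 0.14, 0.0005, 0, 0.002, 0, 0, 0, 0.1, 0.0005, 0, 0.002, 0, 0, 0, 0.08, 0.0005, 0, 0.002, 0, 0, 0, 0.08, 0.0005, 0, 0.002, 0, 0, 0], grip_force=8)

```text
t: 9.05
tool_pos: [0.5802, -0.1775, 0.0783]
orientation: [0.426, 3.107, -0.002]
force: [-1.5, -1.4, 7.1]
opening: 0.0123
```

```bash
python3 plan.py .58 -.177 .076
```

```text
t 9.05 pos [ 0.5802 -0.1775  0.0783] zaxis [ 0.0049 -0.0021 -1.    ] xaxis [-0.963  0.269 -0.005] F [-1.49 -1.41  7.07] Ftool [ 1.02 -1.77 -7.08] T [-0.178  0.248  0.045] open 0.0123
shift scaled [0.0006 0.0009 0.0046]
turn scaled [-0.0005  0.0034 -0.    ]
```

The tube is gripped at 12.3 mm with the ring at its stop. Rising now, slowly at first.

jog_arm(motion=[0.08, 0, 0, 0, 0, 0, 0, 0.08, 0, 0, -0.003, 0, 0, 0, 0.08, 0, 0, -0.006, 0, 0, 0, 0.08, 0, 0, -0.009, 0, 0, 0, 0.08, 0, 0, -0.012, 0, 0, 0, 0.08, 0, 0, -0.012, 0, 0, 0], grip_force=10)

```text
t: 9.65
tool_pos: [0.58, -0.1768, 0.0837]
orientation: [0.425, 3.108, -0.001]
force: [0.8, 3.9, -1.5]
opening: 0.0119
```

```bash
python3 plan.py .58 -.177 .076
```

```text
t 9.65 pos [ 0.58   -0.1768  0.0837] zaxis [ 0.0044 -0.001  -1.    ] xaxis [-0.963  0.269 -0.005] F [ 0.84  3.93 -1.54] Ftool [0.25 4.01 1.53] T [ 0.845 -0.264 -0.046] open 0.0119
shift scaled [-0.0001 -0.0004  0.0154]
turn scaled [0.0001 0.0029 0.    ]
```

The tool is up 5 mm, but there is a 4 N side load along tool y and a slight downward pull. I'll relieve the side load before going on.

jog_arm(motion=[0.08, 0, 0.0015, 0, 0, 0, 0, 0.08, 0, 0.0015, 0, 0, 0, 0])

```text
t: 9.85
tool_pos: [0.5802, -0.1759, 0.0835]
orientation: [0.425, 3.108, -0.001]
force: [1.2, 2.4, -0.4]
opening: 0.0118
```

```bash
python3 plan.py .58 -.177 .076; python3 - <<'E'
from h import *
s=C(cam("scene"));t=C(cam("top"))
def zoom(im,u0,v0,w,h,k):
    a=im[v0:v0+h,u0:u0+w][...,::-1];return cv2.resize(cv2.normalize(a,None,0,255,cv2.NORM_MINMAX),(w*k,h*k),interpolation=cv2.INTER_CUBIC)
cv2.imwrite("pics/a4.png",zoom(s.im,200,170,80,60,9))
E
```

```text
t 9.85 pos [ 0.5802 -0.1759  0.0835] zaxis [ 0.0043 -0.001  -1.    ] xaxis [-0.963  0.269 -0.004] F [ 1.24  2.36 -0.38] Ftool [-0.56  2.6   0.38] T [ 0.456 -0.279  0.008] open 0.0118
shift scaled [-0.0002 -0.0022  0.015 ]
turn scaled [0.0001 0.0028 0.    ]
```

View pics/a4.png

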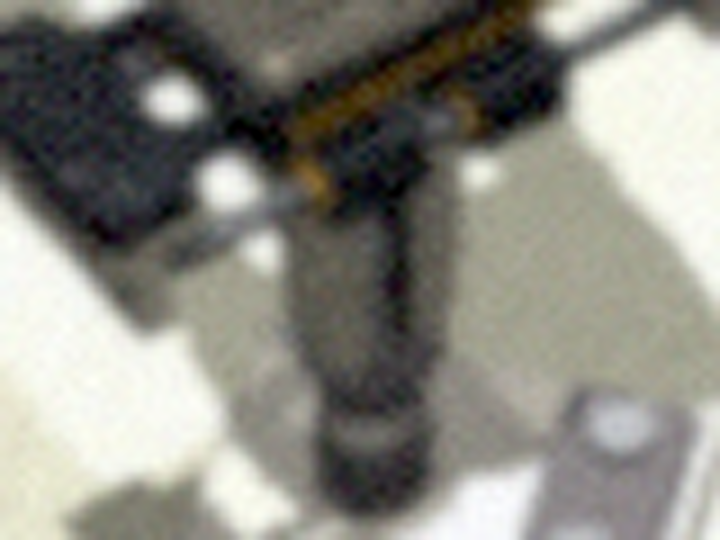

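jog_arm(motion=[0.08, 0, 0.0015, 0, 0, 0, 0, 0.08, 0, 0.0015, 0, 0, 0, 0])

```text
t: 10.15
tool_pos: [0.5803, -0.1756, 0.0835]
orientation: [0.425, 3.108, -0.002]
force: [0.6, 0.7, -1.1]
opening: 0.012
```

```bash
python3 plan.py .58 -.177 .076
```

```text
t 10.15 pos [ 0.5803 -0.1756  0.0835] zaxis [ 0.0042 -0.0015 -1.    ] xaxis [-0.963  0.269 -0.004] F [ 0.61  0.73 -1.07] Ftool [-0.38  0.86  1.08] T [ 0.022 -0.148  0.017] open 0.012
shift scaled [-0.0001 -0.0029  0.015 ]
turn scaled [-0.0002  0.0028 -0.    ]
```

jog_arm(motion=[0.08, 0, 0, -0.001, 0, 0, 0, 0.08, 0, 0, -0.002, 0, 0, 0, 0.08, 0, 0, -0.002, 0, 0, 0])

```text
t: 10.45
tool_pos: [0.5802, -0.1755, 0.0843]
orientation: [0.425, 3.109, -0.001]
force: [1.0, 0.5, -4.6]
opening: 0.0118
```

```bash
python3 plan.py .58 -.177 .076
```

```text
t 10.45 pos [ 0.5802 -0.1755  0.0843] zaxis [ 0.0039 -0.0014 -1.    ] xaxis [-0.963  0.269 -0.004] F [ 0.96  0.52 -4.6 ] Ftool [-0.76  0.76  4.6 ] T [ 0.132 -0.288 -0.004] open 0.0118
shift scaled [-0.0004 -0.0029  0.0167]
turn scaled [-0.0002  0.0027 -0.    ]
```

The downward pull grows as I rise, so the tube is caught under the teeth after slipping in the grip or snagging sideways. I'll back down, let go, and press the ring to its stop again.

jog_arm(motion=[0.08, 0, 0, 0.003, 0, 0, 0, 0.08, 0, 0, 0.003, 0, 0, 0, 0.2, 0, 0, 0.003, 0, 0, 0, 0.2, 0, 0, 0.003, 0, 0, 0], grip_force=8)

```text
t: 10.85
tool_pos: [0.5802, -0.1759, 0.0831]
orientation: [0.426, 3.108, -0.002]
force: [0.4, 0.9, 2.3]
opening: 0.0182
```

```bash
python3 plan.py .58 -.176 .082
```

```text
t 10.85 pos [ 0.5802 -0.1759  0.0831] zaxis [ 0.0041 -0.0019 -1.    ] xaxis [-0.963  0.269 -0.005] F [0.44 0.87 2.29] Ftool [-0.2   0.96 -2.29] T [-0.066 -0.021  0.036] open 0.0182
shift scaled [ 0.0004 -0.0004  0.0022]
turn scaled [-0.0005  0.0029 -0.    ]
```

jog_arm(motion=[0.2, 0, 0, 0.002, 0, 0.003, 0, 0.2, 0, 0, 0.004, 0, 0.003, 0, 0.2, 0, 0, 0.006, 0, 0.003, 0, 0.2, 0, 0, 0.006, 0, 0.003, 0])

```text
t: 11.25
tool_pos: [0.5803, -0.176, 0.0805]
orientation: [-0.426, -3.112, 0.002]
force: [-1.5, 1.4, 5.9]
opening: 0.0189
```

```bash
python3 plan.py .58 -.176 .078
```

```text
t 11.25 pos [ 0.5803 -0.176   0.0805] zaxis [-4.e-04 -9.e-04 -1.e+00] xaxis [-0.963  0.269  0.   ] F [-1.52  1.36  5.91] Ftool [ 1.83  0.9  -5.91] T [0.076 0.509 0.02 ] open 0.0189
shift scaled [ 0.0006 -0.0001  0.0051]
turn scaled [-0.0006 -0.0001  0.    ]
```

jog_arm(motion=[0.2, 0.0005, 0, 0.002, 0, 0, 0, 0.2, 0.0005, 0, 0.004, 0, 0, 0, 0.2, 0.0005, 0, 0.004, 0, 0, 0])

```text
t: 11.55
tool_pos: [0.5803, -0.1761, 0.0792]
orientation: [0.426, 3.112, -0.002]
force: [-3.7, 0.6, 6.0]
opening: 0.0186
```

jog_arm(motion=[0.2, 0.0005, 0, 0.002, 0, 0, 0, 0.2, 0.0005, 0, 0.002, 0, 0, 0])

```text
t: 11.75
tool_pos: [0.5803, -0.176, 0.0789]
orientation: [0.426, 3.112, -0.002]
force: [-2.4, 0.8, 7.5]
opening: 0.0184
```

```bash
python3 plan.py .58 -.176 .078
```

```text
t 11.75 pos [ 0.5803 -0.176   0.0789] zaxis [ 5.0e-04 -1.2e-03 -1.0e+00] xaxis [-0.963  0.269 -0.001] F [-2.45  0.81  7.53] Ftool [ 2.57  0.12 -7.53] T [0.246 0.443 0.012] open 0.0184
shift scaled [ 0.0006 -0.0001  0.0019]
turn scaled [-0.0007  0.0005 -0.    ]
```

jog_arm(motion=[0.2, 0.0005, 0, 0.003, 0, 0, 0, 0.2, 0.0005, 0, 0.004, 0, 0, 0, 0.2, 0.0005, 0, 0.004, 0, 0, 0])

```text
t: 12.05
tool_pos: [0.5804, -0.1761, 0.0781]
orientation: [0.426, 3.111, -0.002]
force: [-3.2, 1.7, 9.5]
opening: 0.0186
```

```bash
python3 plan.py .58 -.176 .078
```

```text
t 12.05 pos [ 0.5804 -0.1761  0.0781] zaxis [ 0.001  -0.0015 -1.    ] xaxis [-0.963  0.269 -0.001] F [-3.17  1.73  9.53] Ftool [ 3.5   0.8  -9.54] T [ 0.375  0.706 -0.001] open 0.0186
shift scaled [ 0.0007 -0.      0.0002]
turn scaled [-0.0007  0.0009 -0.    ]
```

At the stop again (78.1 mm, 9.5 N). I'll grip harder this time.

jog_arm(motion=[0.17, 0.0005, 0, 0.003, 0, 0, 0, 0.14, 0.0005, 0, 0.003, 0, 0, 0, 0.1, 0.0005, 0, 0.003, 0, 0, 0, 0.05, 0.0005, 0, 0.003, 0, 0, 0, 0.05, 0.0005, 0, 0.003, 0, 0, 0], grip_force=20)

```text
t: 12.55
tool_pos: [0.5813, -0.1763, 0.0781]
orientation: [0.425, 3.109, -0.003]
force: [0.0, 0.8, 8.0]
opening: 0.0119
```

```bash
python3 plan.py .58 -.176 .078
```

```text
t 12.55 pos [ 0.5813 -0.1763  0.0781] zaxis [ 0.0034 -0.0022 -1.    ] xaxis [-0.963  0.269 -0.004] F [0.   0.78 8.05] Ftool [ 0.17  0.74 -8.05] T [ 0.324  0.068 -0.026] open 0.0119
shift scaled [ 0.0026 -0.0002  0.0001]
turn scaled [-0.0008  0.0025 -0.    ]
```

jog_arm(motion=[0.05, 0, 0, -0.002, 0, 0, 0, 0.05, 0, 0, -0.004, 0, 0, 0, 0.05, 0, 0, -0.004, 0, 0, 0], grip_force=25)

```text
t: 12.85
tool_pos: [0.5814, -0.1762, 0.0806]
orientation: [0.425, 3.109, -0.003]
force: [-2.5, 1.8, 6.7]
opening: 0.0113
```

```bash
python3 plan.py .58 -.176 .078
```

```text
t 12.85 pos [ 0.5814 -0.1762  0.0806] zaxis [ 0.0037 -0.0021 -1.    ] xaxis [-0.963  0.269 -0.004] F [-2.52  1.79  6.72] Ftool [ 2.89  1.04 -6.73] T [0.36  0.457 0.051] open 0.0113
shift scaled [ 0.0028 -0.0003  0.0052]
turn scaled [-0.0007  0.0026 -0.    ]
```

jog_arm(motion=[0.05, 0, 0, -0.002, 0, 0, 0, 0.05, 0, 0, -0.003, 0, 0, 0, 0.05, 0, 0, -0.003, 0, 0, 0])

```text
t: 13.15
tool_pos: [0.5814, -0.1763, 0.0822]
orientation: [0.425, 3.109, -0.003]
force: [-1.6, 0.4, 5.1]
opening: 0.0119
```

```bash
python3 plan.py .58 -.176 .078
```

```text
t 13.15 pos [ 0.5814 -0.1763  0.0822] zaxis [ 0.0036 -0.0021 -1.    ] xaxis [-0.963  0.269 -0.004] F [-1.6   0.39  5.12] Ftool [ 1.62 -0.05 -5.13] T [ 0.272  0.359 -0.036] open 0.0119
shift scaled [ 0.0029 -0.0002  0.0083]
turn scaled [-0.0007  0.0026 -0.    ]
```

Up 4.1 mm, and the force is just the ring spring, so the bead is past the teeth this time. Continuing.

jog_arm(motion=[0.05, 0, 0, -0.002, 0, 0, 0, 0.05, 0, 0, -0.004, 0, 0, 0, 0.05, 0, 0, -0.004, 0, 0, 0])

```text
t: 13.45
tool_pos: [0.5812, -0.1759, 0.0835]
orientation: [0.425, 3.109, -0.002]
force: [1.3, 1.3, -1.8]
opening: 0.0115
```

```bash
python3 plan.py .58 -.176 .078
```

```text
t 13.45 pos [ 0.5812 -0.1759  0.0835] zaxis [ 0.0031 -0.0016 -1.    ] xaxis [-0.963  0.269 -0.003] F [ 1.3   1.31 -1.84] Ftool [-0.9   1.62  1.84] T [ 0.301 -0.27   0.014] open 0.0115
shift scaled [ 0.0023 -0.0009  0.011 ]
turn scaled [-0.0004  0.0022 -0.    ]
```

It has snagged again at the same height, about 82 to 83 mm, where the catch shuts. I'll stop pulling and go back down with the tube still held. The force profile should show whether the tube slipped in the grip.

jog_arm(motion=[0.05, 0, 0, 0.001, 0, 0, 0, 0.05, 0, 0, 0.003, 0, 0, 0, 0.05, 0, 0, 0.003, 0, 0, 0], grip_force=12)

```text
t: 13.75
tool_pos: [0.5814, -0.1759, 0.0823]
orientation: [0.425, 3.109, -0.002]
force: [-0.8, 2.6, 3.7]
opening: 0.0113
```

```bash
python3 plan.py .58 -.176 .078
```

```text
t 13.75 pos [ 0.5814 -0.1759  0.0823] zaxis [ 0.0035 -0.0017 -1.    ] xaxis [-0.963  0.269 -0.004] F [-0.77  2.56  3.66] Ftool [ 1.42  2.25 -3.67] T [0.381 0.165 0.059] open 0.0113
shift scaled [ 0.0026 -0.0009  0.0086]
turn scaled [-0.0004  0.0024 -0.    ]
```

jog_arm(motion=[0.05, 0, 0, 0.001, 0, 0, 0, 0.05, 0, 0, 0.003, 0, 0, 0, 0.05, 0, 0, 0.003, 0, 0, 0])

```text
t: 14.05
tool_pos: [0.5814, -0.1759, 0.081]
orientation: [0.425, 3.109, -0.002]
force: [-1.8, 2.1, 4.8]
opening: 0.0114
```

```bash
python3 plan.py .58 -.176 .078
```

```text
t 14.05 pos [ 0.5814 -0.1759  0.081 ] zaxis [ 0.0036 -0.0017 -1.    ] xaxis [-0.963  0.268 -0.004] F [-1.77  2.05  4.8 ] Ftool [ 2.24  1.5  -4.81] T [ 0.419  0.265 -0.002] open 0.0114
shift scaled [ 0.0027 -0.0009  0.0061]
turn scaled [-0.0004  0.0025 -0.    ]
```

jog_arm(motion=[0.05, 0, 0, 0.001, 0, 0, 0, 0.05, 0, 0, 0.003, 0, 0, 0, 0.05, 0, 0, 0.003, 0, 0, 0])

```text
t: 14.35
tool_pos: [0.5814, -0.1759, 0.0798]
orientation: [0.425, 3.109, -0.002]
force: [-1.5, 2.3, 5.0]
opening: 0.012
```

```bash
python3 plan.py .58 -.176 .078
```

```text
t 14.35 pos [ 0.5814 -0.1759  0.0798] zaxis [ 0.0036 -0.0017 -1.    ] xaxis [-0.963  0.268 -0.004] F [-1.47  2.33  5.  ] Ftool [ 2.02  1.85 -5.01] T [0.432 0.374 0.002] open 0.012
shift scaled [ 0.0027 -0.0009  0.0037]
turn scaled [-0.0004  0.0025 -0.    ]
```

jog_arm(motion=[0.05, 0, 0, 0.001, 0, 0, 0, 0.05, 0, 0, 0.003, 0, 0, 0, 0.05, 0, 0, 0.003, 0, 0, 0])

```text
t: 14.65
tool_pos: [0.5814, -0.1759, 0.0788]
orientation: [0.425, 3.109, -0.002]
force: [-3.1, 3.2, 6.4]
opening: 0.0119
```

```bash
python3 plan.py .58 -.176 .078
```

```text
t 14.65 pos [ 0.5814 -0.1759  0.0788] zaxis [ 0.0037 -0.0018 -1.    ] xaxis [-0.963  0.269 -0.004] F [-3.08  3.22  6.4 ] Ftool [ 3.81  2.27 -6.42] T [ 0.43   0.444 -0.029] open 0.0119
shift scaled [ 0.0027 -0.0009  0.0016]
turn scaled [-0.0005  0.0026 -0.    ]
```

The descent showed only the ring spring and no early floor contact, so the tube had risen with the fingers. It was pinched as the catch shut at the end of a slow rise, with the tool about 1.5 mm off centre in x. I'll let go, re-centre, straighten the tool and press fully again.

jog_arm(motion=[0.2, 0, 0, 0, 0, 0, 0, 0.2, 0, 0, -0.004, 0, 0, 0, 0.2, 0.003, 0, -0.01, 0, 0.003, 0, 0.2, 0.003, 0, -0.016, 0, 0.003, 0, 0.2, 0.003, 0, -0.019, 0, 0.003, 0, 0.2, 0.003, 0, -0.019, 0, 0.003, 0], grip_force=6)

```text
t: 15.25
tool_pos: [0.5795, -0.1754, 0.0878]
orientation: [-0.425, -3.111, 0.001]
force: [-0.2, 0.1, -0.8]
opening: 0.0185
```

```bash
python3 plan.py .5798 -.1765 .085
```

```text
t 15.25 pos [ 0.5795 -0.1754  0.0878] zaxis [-1.9e-03 -2.0e-04 -1.0e+00] xaxis [-0.963  0.268  0.002] F [-0.23  0.07 -0.81] Ftool [0.24 0.01 0.81] T [-0.036 -0.031  0.   ] open 0.0185
shift scaled [-0.0012 -0.002   0.0057]
turn scaled [-0.0004 -0.0011  0.    ]
```

jog_arm(motion=[0.2, -0.001, -0.0015, 0.003, 0, -0.001, 0, 0.2, -0.001, -0.0015, 0.006, 0, -0.001, 0, 0.2, -0.001, -0.0015, 0.01, 0, -0.001, 0, 0.2, -0.001, -0.0015, 0.013, 0, -0.001, 0, 0.2, -0.001, -0.0015, 0.013, 0, -0.001, 0])

```text
t: 15.75
tool_pos: [0.5796, -0.176, 0.0812]
orientation: [-0.425, -3.112, 0.001]
force: [-2.3, 2.9, 5.3]
opening: 0.0186
```

jog_arm(motion=[0.2, 0, 0, 0.003, 0, 0, 0, 0.2, 0, 0, 0.006, 0, 0, 0, 0.2, 0, 0, 0.006, 0, 0, 0])

```text
t: 16.05
tool_pos: [0.5796, -0.176, 0.0785]
orientation: [-0.425, -3.112, 0.001]
force: [-2.6, 2.4, 8.0]
opening: 0.0182
```

```bash
python3 plan.py .5798 -.1765 .078
```

```text
t 16.05 pos [ 0.5796 -0.176   0.0785] zaxis [-7.e-04 -4.e-04 -1.e+00] xaxis [-0.963  0.268  0.001] F [-2.55  2.43  7.99] Ftool [ 3.12  1.65 -7.99] T [0.384 0.518 0.007] open 0.0182
shift scaled [-0.0006 -0.0008  0.0011]
turn scaled [-0.0004 -0.0004  0.    ]
```

jog_arm(motion=[0.2, 0.0005, 0, 0.003, 0, 0, 0, 0.2, 0.0005, 0, 0.004, 0, 0, 0, 0.2, 0.0005, 0, 0.004, 0, 0, 0])

```text
t: 16.35
tool_pos: [0.5797, -0.1761, 0.078]
orientation: [0.425, 3.113, -0.001]
force: [-5.3, 2.9, 13.4]
opening: 0.0189
```

```bash
python3 plan.py .5798 -.1765 .078
```

```text
t 16.35 pos [ 0.5797 -0.1761  0.078 ] zaxis [-0.e+00 -7.e-04 -1.e+00] xaxis [-0.963  0.268 -0.   ] F [-5.33  2.86 13.36] Ftool [  5.9    1.32 -13.36] T [ 0.595  0.997 -0.012] open 0.0189
shift scaled [-0.0004 -0.0008  0.0001]
turn scaled [-0.0005  0.0001 -0.    ]
```

jog_arm(motion=[0.17, 0.0005, 0, 0.003, 0, 0, 0, 0.14, 0.0005, 0, 0.003, 0, 0, 0, 0.1, 0.0005, 0, 0.003, 0, 0, 0, 0.06, 0.0005, 0, 0.003, 0, 0, 0, 0.06, 0.0005, 0, 0.003, 0, 0, 0])

```text
t: 16.85
tool_pos: [0.5805, -0.1767, 0.078]
orientation: [0.425, 3.11, -0.003]
force: [-1.0, 0.2, 8.9]
opening: 0.0122
```

```bash
python3 plan.py .5798 -.1765 .078
```

```text
t 16.85 pos [ 0.5805 -0.1767  0.078 ] zaxis [ 0.0023 -0.0021 -1.    ] xaxis [-0.963  0.268 -0.003] F [-1.04  0.23  8.9 ] Ftool [ 1.04 -0.07 -8.91] T [ 0.069  0.261 -0.057] open 0.0122
shift scaled [ 0.0014 -0.0001  0.0001]
turn scaled [-0.0009  0.0018 -0.    ]
```

The ring is at its hard stop and side forces are near zero. I'll use a quick rise with a light 7 N grip, so the tube slips rather than overloading if it catches again.

jog_arm(motion=[0.06, 0, 0, -0.02, 0, 0, 0, 0.06, 0, 0, -0.04, 0, 0, 0, 0.06, 0, 0, -0.04, 0, 0, 0], grip_force=7)

```text
t: 17.15
tool_pos: [0.5811, -0.1769, 0.0997]
orientation: [0.425, 3.108, -0.003]
force: [-0.4, 1.2, 1.3]
opening: 0.012
```

```bash
python3 plan.py .5798 -.1765 .078;python3 - <<'E'
from h import *
s=C(cam("scene"));t=C(cam("top"))
def zoom(im,u0,v0,w,h,k):
    a=im[v0:v0+h,u0:u0+w][...,::-1];return cv2.resize(cv2.normalize(a,None,0,255,cv2.NORM_MINMAX),(w*k,h*k),interpolation=cv2.INTER_CUBIC)
cv2.imwrite("pics/a5.png",zoom(s.im,200,170,80,60,9))
E
```

```text
t 17.15 pos [ 0.5811 -0.1769  0.0997] zaxis [ 0.0039 -0.0028 -1.    ] xaxis [-0.963  0.268 -0.005] F [-0.36  1.22  1.32] Ftool [ 0.66  1.08 -1.33] T [ 0.274  0.095 -0.009] open 0.012
shift scaled [0.003  0.0001 0.0434]
turn scaled [-0.001   0.0029 -0.    ]
```

View pics/a5.png

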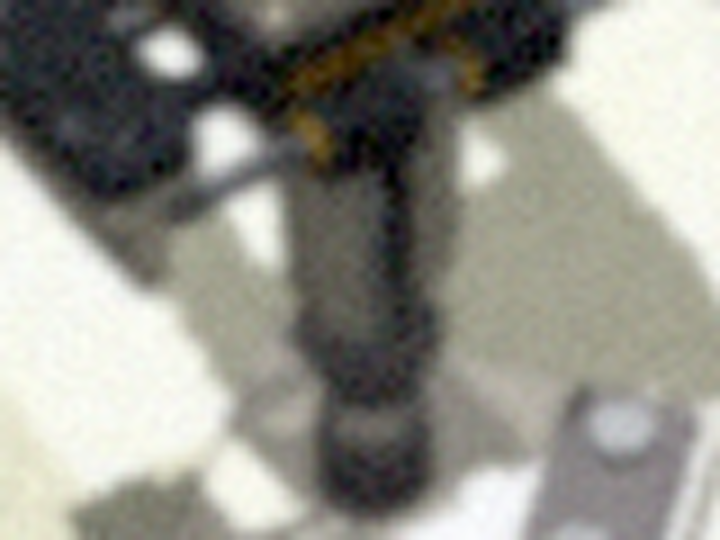

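The tool rose 22 mm with no snag. Continuing up gently, since the bead still has to pass the ring's bore.

jog_arm(motion=[0.06, 0, 0, -0.01, 0, 0, 0, 0.06, 0, 0, -0.02, 0, 0, 0, 0.06, 0, 0, -0.03, 0, 0, 0, 0.06, 0, 0, -0.03, 0, 0, 0])

```text
t: 17.65
tool_pos: [0.581, -0.1771, 0.1144]
orientation: [0.425, 3.108, -0.004]
force: [0.1, 0.2, -0.7]
opening: 0.012
```

```bash
python3 plan.py .5798 -.1765 .15
```

```text
t 17.65 pos [ 0.581  -0.1771  0.1144] zaxis [ 0.004  -0.0032 -1.    ] xaxis [-0.963  0.268 -0.005] F [ 0.06  0.16 -0.66] Ftool [-0.01  0.17  0.66] T [-0.009 -0.001 -0.045] open 0.012
shift scaled [ 0.0023  0.0003 -0.0713]
turn scaled [-0.0013  0.003  -0.    ]
```

jog_arm(motion=[0.06, 0, 0, -0.01, 0, 0, 0, 0.06, 0, 0, -0.02, 0, 0, 0, 0.06, 0, 0, -0.03, 0, 0, 0, 0.06, 0, 0, -0.03, 0, 0, 0])

```text
t: 18.05
tool_pos: [0.5816, -0.1773, 0.1306]
orientation: [0.424, 3.107, -0.005]
force: [0.2, -0.7, -0.6]
opening: 0.0114
```

```bash
python3 plan.py .5798 -.1765 .15;python3 - <<'E'
from h import *
s=C(cam("scene"));t=C(cam("top"))
def zoom(im,u0,v0,w,h,k):
    a=im[v0:v0+h,u0:u0+w][...,::-1];return cv2.resize(cv2.normalize(a,None,0,255,cv2.NORM_MINMAX),(w*k,h*k),interpolation=cv2.INTER_CUBIC)
cv2.imwrite("pics/a6.png",zoom(s.im,200,165,80,65,9))
E
```

```text
t 18.05 pos [ 0.5816 -0.1773  0.1306] zaxis [ 0.0056 -0.0039 -1.    ] xaxis [-0.963  0.268 -0.006] F [ 0.23 -0.68 -0.63] Ftool [-0.4  -0.59  0.64] T [-0.004  0.016 -0.017] open 0.0114
shift scaled [ 0.0037  0.0005 -0.0387]
turn scaled [-0.0014  0.0041 -0.    ]
```

View pics/a6.png

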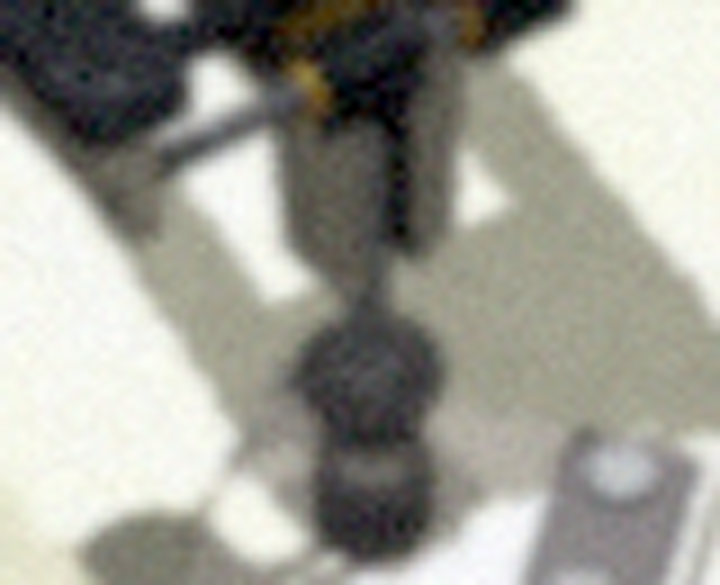

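The gripper still holds 12 mm, with the tube visible between the fingertips and the ring at about (241,195), so the tube is coming out. Lifting clear and firming the grip.

jog_arm(motion=[0.05, 0, 0, -0.015, 0, 0, 0, 0.05, 0, 0, -0.035, 0, 0, 0, 0.05, 0, 0, -0.06, 0, 0.004, 0, 0.05, 0, 0, -0.09, 0, 0.004, 0, 0.05, 0, 0, -0.12, 0, 0.004, 0, 0.05, 0, 0, -0.12, 0, 0.004, 0], grip_force=15)

```text
t: 18.75
tool_pos: [0.5827, -0.1777, 0.1938]
orientation: [0.425, 3.108, -0.005]
force: [0.0, -0.5, 0.0]
opening: 0.0115
```

```bash
python3 plan.py .4803 .1601 .19;python3 - <<'E'
from h import *
s=C(cam("scene"));t=C(cam("top"))
def zoom(im,u0,v0,w,h,k):
    a=im[v0:v0+h,u0:u0+w][...,::-1];return cv2.resize(cv2.normalize(a,None,0,255,cv2.NORM_MINMAX),(w*k,h*k),interpolation=cv2.INTER_CUBIC)
cv2.imwrite("pics/a7.png",zoom(s.im,200,150,80,80,7))
E
```

```text
t 18.75 pos [ 0.5827 -0.1777  0.1938] zaxis [ 0.0038 -0.0039 -1.    ] xaxis [-0.963  0.268 -0.005] F [ 0.02 -0.51  0.04] Ftool [-0.16 -0.48 -0.03] T [ 0.022 -0.009 -0.066] open 0.0115
shift scaled [0.3786 0.5958 0.0041]
turn scaled [-0.0017  0.003  -0.    ]
```

View pics/a7.png

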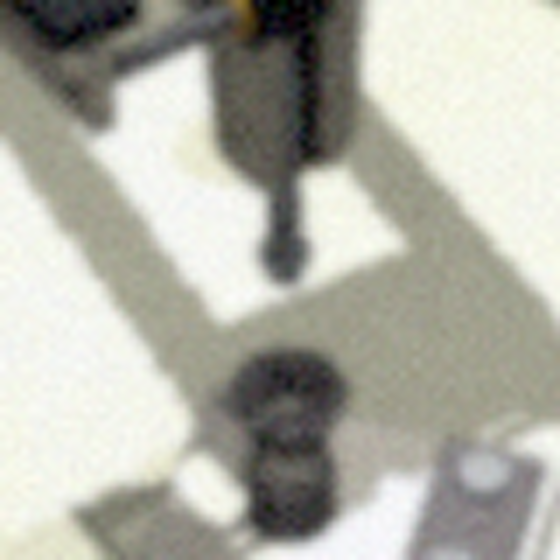

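The tube is free. Its bead and foot hang clear at about (241,190), above the empty ring. Moving to the rack.

jog_arm(motion=[0.05, 0.04, 0.065, 0, 0, 0.003, 0, 0.05, 0.09, 0.145, 0, 0, 0.003, 0, 0.05, 0.145, 0.225, 0, 0, 0.003, 0, 0.05, 0.2, 0.31, 0, 0, 0.003, 0, 0.05, 0.25, 0.39, 0, 0, 0.003, 0, 0.05, 0.3, 0.47, 0, 0, 0.003, 0, 0.05, 0.35, 0.55, 0, 0, 0.003, 0, 0.05, 0.3786, 0.5958, 0, 0, 0.003, 0])

```text
t: 19.65
tool_pos: [0.477, 0.1634, 0.1888]
orientation: [-0.422, -3.107, 0.002]
force: [-0.4, 0.1, -0.1]
opening: 0.0114
```

```bash
python3 plan.py .4803 .1601 .16
```

```text
t 19.65 pos [0.477  0.1634 0.1888] zaxis [-6.2e-03 -6.0e-04 -1.0e+00] xaxis [-0.964  0.266  0.006] F [-0.42  0.15 -0.12] Ftool [0.44 0.03 0.13] T [ 0.042 -0.013 -0.055] open 0.0114
shift scaled [-0.0085 -0.0045  0.0576]
turn scaled [-0.0014 -0.0037  0.    ]
```

jog_arm(motion=[0.05, -0.0085, -0.0045, 0.02, 0, -0.003, 0, 0.05, -0.0085, -0.0045, 0.05, 0, -0.003, 0, 0.05, -0.0085, -0.0045, 0.08, 0, -0.003, 0, 0.05, -0.0085, -0.0045, 0.12, 0, -0.003, 0, 0.05, -0.0085, -0.0045, 0.138, 0, -0.003, 0, 0.05, -0.0085, -0.0045, 0.138, 0, -0.003, 0])

```text
t: 20.25
tool_pos: [0.4785, 0.1587, 0.1171]
orientation: [-0.424, -3.107, 0.006]
force: [-0.2, -0.4, -0.8]
opening: 0.0115
```

```bash
python3 plan.py .4803 .1601 .10;python3 - <<'E'
from h import *
from plant import read_state
s=C(cam("scene"));t=C(cam("top"))
p=read_state()["tool_pos"]
print("foot px",s.px(p-[0,0,.05]),"tip px",s.px(p),"hole px",s.px([.4803,.1601,.044]))
def zoom(im,u0,v0,w,h,k):
    a=im[v0:v0+h,u0:u0+w][...,::-1];return cv2.resize(cv2.normalize(a,None,0,255,cv2.NORM_MINMAX),(w*k,h*k),interpolation=cv2.INTER_CUBIC)
cv2.imwrite("pics/b1.png",zoom(s.im,250,80,70,70,8))
E
```

```text
t 20.25 pos [0.4785 0.1587 0.1171] zaxis [-0.0062 -0.003  -1.    ] xaxis [-0.963  0.268  0.005] F [-0.25 -0.42 -0.78] Ftool [ 0.12 -0.46  0.78] T [-0.005  0.022 -0.012] open 0.0115
shift scaled [-0.0029  0.0038  0.0341]
turn scaled [-0.0029 -0.0033  0.    ]
foot px [288.25749192 123.26887082] tip px [289.32748432 108.71431765] hole px [287.90048748 130.34191409]
```

View pics/b1.png

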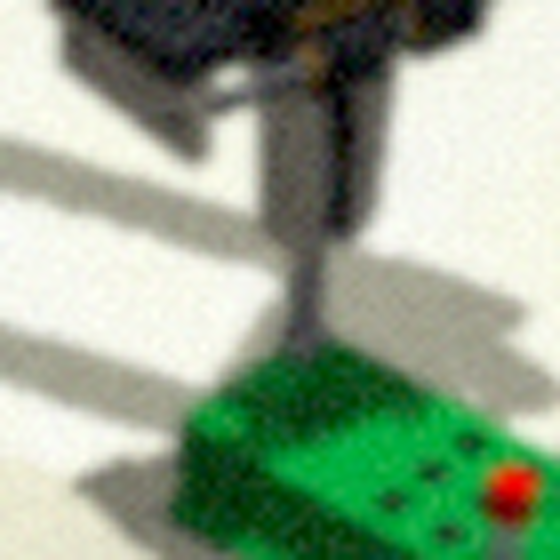

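The foot's bead is at about (288,123), within a pixel of the kinematic prediction, so the held-tube model is right. Aligning with the hole and lowering.

jog_arm(motion=[0.05, -0.003, 0.004, 0.01, -0.003, -0.003, 0, 0.05, -0.003, 0.004, 0.02, -0.003, -0.003, 0, 0.05, -0.003, 0.004, 0.03, -0.003, -0.003, 0, 0.05, -0.003, 0.004, 0.03, -0.003, -0.003, 0])

```text
t: 20.75
tool_pos: [0.4815, 0.1609, 0.1038]
orientation: [0.423, 3.111, 0.002]
force: [-0.8, 0.7, -0.7]
opening: 0.0114
```

```bash
python3 plan.py .4803 .1601 .08
```

```text
t 20.75 pos [0.4815 0.1609 0.1038] zaxis [ 2.4e-03  9.0e-04 -1.0e+00] xaxis [-0.964  0.267 -0.002] F [-0.76  0.66 -0.67] Ftool [0.91 0.43 0.66] T [0.076 0.    0.036] open 0.0114
shift scaled [ 0.002  -0.0022  0.0476]
turn scaled [0.001  0.0013 0.    ]
```

jog_arm(motion=[0.05, 0.002, -0.002, 0.01, 0, 0.001, 0, 0.05, 0.002, -0.002, 0.02, 0, 0.001, 0, 0.05, 0.002, -0.002, 0.03, 0, 0.001, 0, 0.05, 0.002, -0.002, 0.03, 0, 0.001, 0])

```text
t: 21.15
tool_pos: [0.4796, 0.16, 0.0877]
orientation: [-0.424, -3.112, -0.001]
force: [0.1, -0.1, -1.1]
opening: 0.0114
```

```bash
python3 plan.py .4803 .1601 .07
```

```text
t 21.15 pos [0.4796 0.16   0.0877] zaxis [-8.e-04  1.e-03 -1.e+00] xaxis [-0.964  0.267  0.001] F [ 0.1  -0.1  -1.09] Ftool [-0.13 -0.07  1.09] T [-0.033 -0.007  0.004] open 0.0114
shift scaled [-0.0014  0.0005  0.0354]
turn scaled [ 0.0005 -0.0007 -0.    ]
```

jog_arm(motion=[0.05, -0.001, 0, 0.008, 0, 0, 0, 0.05, -0.001, 0, 0.016, 0, 0, 0, 0.05, -0.001, 0, 0.024, 0, 0, 0, 0.05, -0.001, 0, 0.034, 0, 0, 0, 0.05, -0.001, 0, 0.034, 0, 0, 0])

```text
t: 21.65
tool_pos: [0.48, 0.1601, 0.07]
orientation: [-0.424, -3.112, -0.002]
force: [2.9, 2.9, -2.3]
opening: 0.0117
```

```bash
python3 plan.py .4803 .1601 .066
```

```text
t 21.65 pos [0.48   0.1601 0.07  ] zaxis [-9.0e-04  1.4e-03 -1.0e+00] xaxis [-0.964  0.267  0.001] F [ 2.85  2.86 -2.28] Ftool [-1.99  3.52  2.28] T [ 0.721 -0.739 -0.023] open 0.0117
shift scaled [-0.0006  0.0001  0.0079]
turn scaled [ 0.0007 -0.0008 -0.    ]
```

There's a slight side touch: the tube's 18 mm bead in the 21 mm hole, pushing toward +x and +y. Nudging that way.

jog_arm(motion=[0.05, -0.0014, 0.0025, 0, 0, 0, 0, 0.05, -0.0014, 0.0025, 0, 0, 0, 0])

```text
t: 21.85
tool_pos: [0.4806, 0.1609, 0.0696]
orientation: [-0.424, -3.111, -0.001]
force: [-0.3, 0.4, 0.5]
opening: 0.0114
```

```bash
python3 plan.py .4803 .1601 .066
```

```text
t 21.85 pos [0.4806 0.1609 0.0696] zaxis [-2.1e-03  7.0e-04 -1.0e+00] xaxis [-0.964  0.267  0.002] F [-0.3   0.43  0.51] Ftool [ 0.41  0.33 -0.51] T [ 0.044 -0.072  0.017] open 0.0114
shift scaled [ 0.     -0.0017  0.0073]
turn scaled [ 0.0001 -0.0014 -0.    ]
```

Side force is gone. Lowering in small steps to find the floor, which I expect with the TCP at about 66 mm.

jog_arm(motion=[0.05, 0, 0, 0.002, 0, 0, 0, 0.05, 0, 0, 0.004, 0, 0, 0, 0.05, 0, 0, 0.004, 0, 0, 0])

```text
t: 22.15
tool_pos: [0.4804, 0.1608, 0.0675]
orientation: [-0.424, -3.11, -0.0]
force: [0.4, 0.1, -0.4]
opening: 0.0118
```

jog_arm(motion=[0.05, 0, 0, 0.002, 0, 0, 0, 0.05, 0, 0, 0.003, 0, 0, 0, 0.05, 0, 0, 0.003, 0, 0, 0])

```text
t: 22.45
tool_pos: [0.4805, 0.1608, 0.066]
orientation: [-0.424, -3.111, -0.0]
force: [1.1, 0.8, -1.5]
opening: 0.0119
```

```bash
python3 plan.py .4803 .1601 .066
```

```text
t 22.45 pos [0.4805 0.1608 0.066 ] zaxis [-2.2e-03  6.0e-04 -1.0e+00] xaxis [-0.964  0.267  0.002] F [ 1.12  0.83 -1.48] Ftool [-0.86  1.1   1.48] T [ 0.066 -0.162  0.028] open 0.0119
shift scaled [-0.     -0.0014 -0.    ]
turn scaled [-0.     -0.0015  0.    ]
```

jog_arm(motion=[0.05, -0.0006, 0.001, 0.002, 0, 0, 0, 0.05, -0.0006, 0.001, 0.002, 0, 0, 0])

```text
t: 22.65
tool_pos: [0.4812, 0.161, 0.0658]
orientation: [-0.424, -3.111, 0.0]
force: [-1.2, -1.8, 6.6]
opening: 0.0118
```

```bash
python3 plan.py .4803 .1601 .066
```

```text
t 22.65 pos [0.4812 0.161  0.0658] zaxis [-1.8e-03  2.0e-04 -1.0e+00] xaxis [-0.964  0.267  0.002] F [-1.17 -1.84  6.6 ] Ftool [ 0.65 -2.09 -6.6 ] T [-0.301  0.48   0.057] open 0.0118
shift scaled [ 0.0013 -0.0023 -0.0004]
turn scaled [-0.0002 -0.0012  0.    ]
```

jog_arm(motion=[0.05, 0, 0, 0.002, 0, 0, 0, 0.05, 0, 0, 0.002, 0, 0, 0])

```text
t: 22.85
tool_pos: [0.4815, 0.161, 0.0658]
orientation: [-0.423, -3.112, 0.0]
force: [-2.4, -1.9, 8.9]
opening: 0.0118
```

```bash
python3 plan.py .4803 .1601 .066
```

```text
t 22.85 pos [0.4815 0.161  0.0658] zaxis [-1.4e-03 -1.0e-04 -1.0e+00] xaxis [-0.964  0.267  0.001] F [-2.41 -1.9   8.88] Ftool [ 1.83 -2.48 -8.87] T [-0.231  0.694 -0.   ] open 0.0118
shift scaled [ 0.0018 -0.0023 -0.0004]
turn scaled [-0.0003 -0.0009  0.    ]
```

The tube is seated at 65.8 mm, the predicted floor, with 9 N of contact. Unloading, then letting go.

jog_arm(motion=[0.05, 0.001, -0.001, -0.0008, 0, 0, 0, 0.05, 0.001, -0.001, -0.0008, 0, 0, 0, 0.05, 0.001, -0.001, -0.0008, 0, 0, 0], grip_force=5)

```text
t: 23.15
tool_pos: [0.481, 0.1607, 0.0662]
orientation: [-0.424, -3.112, 0.0]
force: [1.0, 0.3, 0.5]
opening: 0.0119
```

```bash
python3 plan.py .4803 .1601 .066
```

```text
t 23.15 pos [0.481  0.1607 0.0662] zaxis [-1.1e-03  1.0e-04 -1.0e+00] xaxis [-0.964  0.267  0.001] F [1.01 0.27 0.51] Ftool [-0.9   0.53 -0.51] T [ 0.156 -0.27  -0.064] open 0.0119
shift scaled [ 0.001  -0.0015  0.0004]
turn scaled [-0.0001 -0.0007  0.    ]
```

jog_arm(motion=[0.13, 0, 0, 0, 0, 0, 0, 0.16, 0, 0, 0, 0, 0, 0, 0.2, 0, 0, 0, 0, 0, 0, 0.3, 0, 0, 0, 0, 0, 0, 0.35, 0, 0, 0, 0, 0, 0, 0.35, 0, 0, 0, 0, 0, 0])

```text
t: 23.75
tool_pos: [0.4809, 0.1607, 0.0661]
orientation: [-0.423, -3.112, 0.0]
force: [0.4, 0.5, 0.1]
opening: 0.0317
```

```bash
python3 plan.py .4803 .1601 .066
```

```text
t 23.75 pos [0.4809 0.1607 0.0661] zaxis [-0.0013  0.     -1.    ] xaxis [-0.964  0.267  0.001] F [0.41 0.46 0.06] Ftool [-0.28  0.55 -0.06] T [ 0.008  0.034 -0.016] open 0.0317
shift scaled [ 0.0009 -0.0014  0.0002]
turn scaled [-0.0002 -0.0008  0.    ]
```

Released. Going straight up 100 mm or more, then away toward the robot's left to clear the view.

jog_arm(motion=[0.35, 0, 0, -0.02, 0, 0, 0, 0.35, 0, 0, -0.06, 0, 0, 0, 0.35, 0, 0, -0.1, 0, 0, 0, 0.35, 0, 0, -0.15, 0, 0, 0, 0.35, 0, 0, -0.2, 0, 0, 0, 0.35, 0, 0, -0.25, 0, 0, 0, 0.35, 0, 0, -0.25, 0, 0, 0])

```text
t: 24.45
tool_pos: [0.4835, 0.1612, 0.1963]
orientation: [0.423, 3.107, 0.004]
force: [-0.0, -0.1, 0.3]
opening: 0.0326
```

jog_arm(motion=[0.35, 0, 0.08, 0, 0, 0, 0, 0.35, 0, 0.17, 0, 0, 0, 0, 0.35, 0, 0.26, 0, 0, 0, 0, 0.35, 0, 0.35, 0, 0, 0, 0, 0.35, 0, 0.35, 0, 0, 0, 0, 0.35, 0, 0.35, 0, 0, 0, 0])

```text
t: 25.05
tool_pos: [0.5296, 0.3304, 0.1955]
orientation: [0.42, 3.109, 0.002]
force: [-0.8, -0.7, -0.6]
opening: 0.0325
```

```bash
python3 plan.py; python3 - <<'E'
from h import *
s=C(cam("scene"));t=C(cam("top"))
h=[.4808,.1606]
print("exp tip px scene",s.px(h+[.106]),"top",t.px(h+[.106]), "mouth",s.px(h+[.044]),t.px(h+[.044]))
def zoom(im,u0,v0,w,h,k):
    a=im[v0:v0+h,u0:u0+w][...,::-1];return cv2.resize(cv2.normalize(a,None,0,255,cv2.NORM_MINMAX),(w*k,h*k),interpolation=cv2.INTER_CUBIC)
cv2.imwrite("pics/c1.png",np.hstack([zoom(s.im,250,95,65,65,6),zoom(t.im,125,180,65,65,6)]))
cv2.imwrite("pics/c2.png",s.im[...,::-1])
E
```

```text
t 25.05 pos [0.5296 0.3304 0.1955] zaxis [ 4.2e-03  5.0e-04 -1.0e+00] xaxis [-0.964  0.265 -0.004] F [-0.78 -0.65 -0.6 ] Ftool [ 0.58 -0.84  0.6 ] T [-0.025 -0.062  0.035] open 0.0325
exp tip px scene [289.45647075 112.67085664] top [152.28923529 221.2204738 ] mouth [288.14438123 130.32357089] [157.62585272 222.71068571]
```

View pics/c1.png

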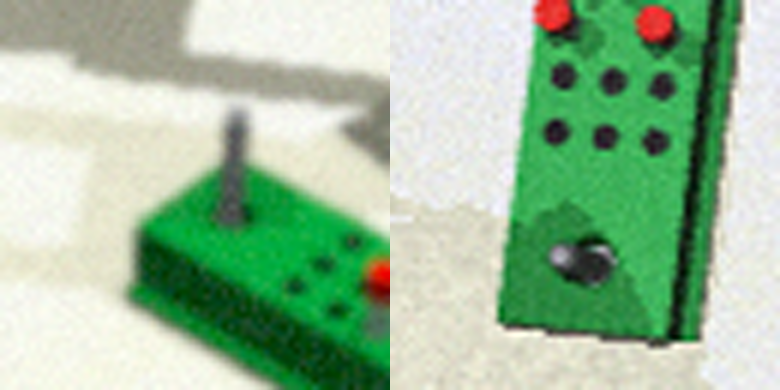

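View pics/c2.png

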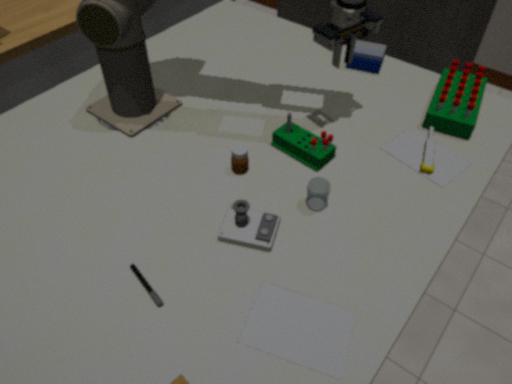

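The tube stands upright in the hole. Its tip is at about (289.5,112.8) in the scene view, against an expected (289.5,112.7) for fully home. The jar (239,160), beaker (318,194) and marker (146,285) are unmoved, and the rinser is empty. Handing in.

```bash
python3 -c "
from plant import *
print(close_job())"
```

```text
the job is handed in; nothing more can be done
None
```

The tube is out of the rinser and standing foot down in the rack's wide free hole. The gripper has let go and moved clear, and I handed the job in at about 25 s.

- **Release:** I found the ring by touch at about 87 mm and pressed it to its hard stop at 78 mm. The hardest press I read was about 15 N in total, under the 20 N limit.
- **What went wrong:** My first two slow lifts caught as the catch shut. I stopped each time, went back down and let go of the tube. I estimate the pull on the tube at up to about 9 N on the first try. On the second my two estimates disagree: about 6 N from the force reading, and up to 14 N from how far the arm was held back. The limit is 15 N and no verdict was shown, so that one may have been close.
- **What worked:** I re-centred, pressed the ring to its stop again, took a light 6–7 N grip and rose quickly. The tube came out with no snag.
- **Placing:** The tube brushed the side of the hole with a few newtons. I shifted it about 1 mm and lowered it until the floor was felt at the predicted height, with about 9 N.
- **Last checks:** In the scene view the tube's tip is within 0.2 pixel of where it should be when fully home and upright. In the top view it is about 1.5 pixels (roughly 3–4 mm) off, which I put down to reading the picture. The jar, beaker and marker look unmoved by eye in the scene view; I did not measure them.

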